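# Return the yerbera to its sprung bay under the shelf

### The arm

A 6-joint arm with a two-finger parallel gripper is mounted at the origin on the work surface. World frame = base frame: x ahead of the robot, y to its left, z up, the work surface at z = 0. Lengths are in m, angles in degrees, forces in N, time in s.
With the tool pointing down it reaches from about 0.4 to 0.825 m from the base axis. Payload 7 kg.
Tool frame: the origin (TCP) lies at the very end of the fingers, on their centre line; the grasp point (between the pads) lies 19 mm behind it; z points along the fingers, y is the line along which they close (so a half turn about z gives the same grasp; the last joint's range is limited). The gripper opens to 88 mm and grips with 3 to 60 N. Pads are 19 mm wide; open, the fingers measure 130 mm over their backs; the gripper's body (78 mm by 193 mm) begins 47 mm behind the grasp point.
Start: joints at [82.397, 20.546, 0.682, 0, -70.136, -16.507], TCP at [0.276, 0.616, 0.227] pointing down, gripper open.
Joint ranges: [-176.03, 176.03], [-82.01, 121.73], [-58.28, 71.71], [-173.87, 95.51], [-174.79, -0.11], [-173.66, 173.66]. Speed limits (degrees/s): [136.94, 136.94, 172.46, 180, 180, 180].

### API

Orientations are given as [roll, pitch, yaw] about the fixed x, y, z axes, in that order (R = Rz(yaw) Ry(pitch) Rx(roll)).
In Python, from plant import get_state, capture, close_job, regions_of gives the robot as it stands.
- The arm moves only by the tool jog_arm, never from a script. Its argument "moves" is a list of rows, each a list of 3 entries, a list of its own where there are three numbers: the shift along the tool's x, y, z in cm, then the turn about the tool's z in degrees, then the finger opening in cm, from 0 to 8.76. A call has 1 to 12 rows; each row shifts and turns the commanded pose from where the row before left it, along the tool's axes as they then stand; what a row does not reach is not made up. A row lasts 1/8 s, in which the tool goes at most 62.5 mm and 10.7 degrees, less where a joint would pass 70% of its speed; a pose out of reach is approached as far as the arm can. A call is refused whole if a number of a shift passes 6.25 or a number of a turn 10.7, either way. A call with a gripper value outside its range is refused whole. The fingers move at their own pace and stop on an object; "newtons" is the grip in N (left out, the last holds). Time passes only in rows, so rows that do not move let the fingers close. It gives the time, the measured TCP pose, the force, the opening and the grip force at its end, in the units of the state.
- get_state(): the state, without advancing time (a new reading comes with each control period).
- capture(name): name is "scene" or "side" or "wrist"; returns a dict with "pixels" (384x512x3 uint8, blue, green, red), "mtx" (3x3 intrinsics, pixels), "world_from_camera" (4x4, takes a point from camera to world coordinates); the wrist camera has in their place "hand_eye" (4x4, takes a point from camera to tool coordinates, whose origin is the TCP and whose axes are the flange's). Camera axes: x right, y down, z forward; pixel columns grow to the right and rows downward; lengths in m; the calibration is good to about 2 mm. A picture is of the moment at which its call begins: read the wrist's pose just before it. There is no depth.
- close_job(): hands the job in; it is judged then, once.
Trained networks look in a picture, given as the dict that the camera call returned (one of the last four; its "shot" number tells which), for a name from the list of things; names that differ only in an ending like _2 or _b are one class to them, and where a whole thing is asked for, a point or a joint stands for the part that bears it (a point fixed in the world has none). Each returns a list of dicts, best first, with "confidence" (0 to 1); they miss things now and then, are a little off and sometimes report something else, mostly with a low value. They report only what shows in the picture. A call takes as long as a camera call. They do not tell look-alikes from the thing itself.
- regions_of(picture, thing): "pixels" (384x512 bool, what is visible of it) and "pixel" ([column, row] in pixels, amid what is visible of it).
The state is a dict: "time_s": time; "joints": joint angles; "qd": joint speeds; "joint_torque": joint torques, N m; "tcp_pos": TCP position; "eef_rot": TCP orientation; "contact_force": force on the tool from outside, world axes, zero at the start; "moment": the same for the moment, N m; "gripper_width": finger opening in m; "gripper_force": force on a finger pad.
Only numpy, scipy, OpenCV 4.12 (cv2) and the standard library are available. Lean on these libraries where they do the work, as an engineer would, in place of code of your own. Each camera call takes 0.05 s, during which the arm holds its last target. There are 200 camera calls.

### The job

Put the clear yerbera with the green cap back in its own bay, the one with the green tag, in the birch cabinet: keep it upright, bring it in under the overhanging board, press it back gently against the bay's sprung keeper and lower it behind the front lip so that it stands flat on the liner, then let go. Leave the orange-capped canister, the mate, its saucer and the bombilla where they are, and do not force anything.

Things in the scene. Friction and masses are not known exactly. Their poses are not given: they have to be found in the camera images.
- yerbera: clear acrylic canister to put away: square body 58 x 58 mm, 88 mm high, with green bands and a round green cap 50 mm across above it (105 mm high in all), about 0.4 kg. Origin at the centre of its underside, z up, x and y square to its sides. Any of its four sides may face the front. Stands on the step, 50 mm above the counter.
- sugar: the same canister with an orange cap; already home in the orange bay, leave it there.
- bay_green: the yerbera's own bay, marked by a green tag (26 x 70 mm, 5 mm thick, centre 73 mm in front of the origin). Origin on top of the white liner, 101 mm above the counter, at the nominal home place of a canister's centre; +x points into the cabinet, z up. Two guide strips 14 mm high, inner faces at y = -33 and +33 mm, run from x = -20 to +45 mm.
- bay_orange: bay of the orange-capped canister, built alike, orange tag; occupied.
- bay_blue: empty third bay, built alike, blue tag; not for the yerbera.
- cabinet: open-fronted birch cabinet over a drawer base, doors folded back. Origin on the counter below the middle bay's origin, +x towards its back. Floor with liner 101 mm above the counter, from x = -95 to +85 mm; side walls 18 mm thick, inner faces at y = -215 and +215 mm, tops at 250 mm. Bays 125 mm apart in y; a rail up to 148 mm closes the back.
- mate: grey enamel mate cup, 80 mm wide, 78 mm high, origin at the centre of its underside, standing on the saucer; leave alone.
- saucer: blue ceramic saucer, 124 mm across, 11 mm high, origin at the centre of its underside; standing on the step; leave alone.
- bombilla: polished metal drinking straw 192 mm long lying on the step along its own x axis, up to 18 mm high, origin under its middle; leave alone.
- green_lip (a point): nominal place of the front lip of the green bay, middle of its inner face at the foot, 29 mm in front of the bay's origin. The metal lip is 12 mm high, 6 mm thick, 62 mm wide. Lip and keeper sit on one insert, clamped up to 8 mm nearer or farther along the bay's x than nominal; this differs every time and is not measured: feel for it with the keeper.
- green_keeper (a point): nominal place of the free face of the green bay's black slippery sprung keeper plate (40 mm wide, 72 mm high), 48 mm behind the lip, 42 mm above the liner. It yields 15 mm into the cabinet: 1 N at first touch, 11.5 N at the end. A canister resting on the lip presses it in 10 mm (8 N), so push on to 10 or 11 N before lowering behind the lip. Shifts with the lip.
- board_edge (a point): middle of the lower front edge of the overhanging board, 8 mm behind the bays' origins, 232 mm above the counter, 131 mm above the liners. The board is 18 mm thick, runs the cabinet's full width and back from here; a two-bar steel gallery rail on its front edge rises 53 mm more. It covers the rear of a canister in its bay: the gripper must lean back out of the cabinet.
- step: fixed low birch serving step with a white liner in front of the cabinet, 165 x 640 mm, 50 mm high; yerbera, saucer and bombilla stand on it. Origin under its centre.
Mind the look-alikes: they are no part of the job. Leave any blue or red look-alike of the yerbera alone.

How it is judged (in metres and radians):
At the end, for the whole second after the job is handed in: the yerbera stands at rest and upright (within 0.06 rad) flat on the liner (within 4 mm) of the green-tagged bay, between lip and keeper: its centre -12 to +18 mm in x and within 6 mm in y of the bay's origin (x of yerbera in the frame of bay_green between -0.012 and 0.018 m and y of yerbera in the frame of bay_green between -0.006 and 0.006 m and z of yerbera in the frame of bay_green between -0.003 and 0.004 m and angle between yerbera's own z axis and vertical below 0.06 rad and linear speed of yerbera below 0.02 m/s); the robot touches nothing.
It fails at once if the yerbera is tipped more than 35 degrees (angle between yerbera's own z axis and vertical above 0.61 rad).
It fails at once if while gripped, the yerbera is forced against the green bay (lip, keeper or liner) with more than 60 N (contact force between yerbera and bay_green above 60 N and contact force between the fingers and yerbera above 3 N).
It fails at once if the orange-capped canister is shifted more than 15 mm (distance of sugar from where it was at the start of the episode above 0.015 m).
It fails at once if the mate or its saucer is shifted more than 25 mm (distance of any of mate, saucer from where it was at the start of the episode above 0.025 m).
It fails at once if the bombilla is shifted more than 25 mm (distance of bombilla from where it was at the start of the episode above 0.025 m).
It also fails if it takes over 54 s, if anything falls off the work surface, if the arm or the gripper's body presses on something with over 40 N, if the wrist force passes 120 N, or if a joint passes its speed limit or range.

## Working session

There is one attempt and no reset: what is moved stays moved. The work goes in short steps, Python scripts to look and compute and a tool call to move; the robot and the scene stay as the last step left them, time stands still between calls to the robot, and variables do not carry over. Pictures are saved under pics/ and viewed, at most 10 in all, crops included, and the job is handed in when it is done.

Besides the shell and the picture viewer there is one more tool, called after "Emit:" as name([rows], argument=value, ...), one row to a line, values as JSON. jog_arm: Moves the arm, as the interface text tells. Its arguments: {"type":"object","properties":{"moves":{"type":"array"},"newtons":{"type":"number"}},"required":["moves"]}

```bash
mkdir -p pics && ls
python3 - <<'E'
from plant import *
import cv2,numpy as np
s=get_state();print({k:np.round(v,3).tolist() for k,v in s.items()})
ims=[]
for n in("scene","side"):
    c=capture(n);print(n,c['shot'],c['mtx'].tolist() if hasattr(c['mtx'],'tolist') else c['mtx'],np.round(c['world_from_camera'],4).tolist())
    cv2.imwrite(f'pics/{n}0.png',c['pixels'])
    for t in("yerbera","sugar","bay_green","bay_orange","bay_blue","mate","bombilla","cabinet","step"):
        for r in regions_of(c,t):print(n,t,np.round(r['pixel'],1),round(r['confidence'],2),r['pixels'].sum())
E
```

```text
pics
{'time_s': 0.0, 'joints': [82.398, 20.593, 0.633, -0.019, -70.135, -16.507], 'qd': [-0.154, -0.007, 0.004, -0.003, -0.02, -0.04], 'joint_torque': [0.001, -58.272, 29.307, 6.998, 0.007, -0.0], 'tcp_pos': [0.276, 0.616, 0.226], 'eef_rot': [179.903, -0.01, -24.115], 'contact_force': [0.379, 0.179, 0.204], 'moment': [0.004, 0.023, -0.018], 'gripper_force': 0.0, 'gripper_width': 0.088}
scene 1 [[369.34882813513383, 0.0, 251.6868578988947], [0.0, 369.34882813513383, 196.7428963832418], [0.0, 0.0, 1.0]] [[0.9217, 0.355, -0.156, 0.6058], [0.3878, -0.8464, 0.365, -0.2636], [-0.0025, -0.3969, -0.9178, 1.0271], [0.0, 0.0, 0.0, 1.0]]
scene yerbera [215.9 136.1] 0.96 654
scene yerbera [260.5 167.1] 0.82 706
scene yerbera [316.4 134.1] 0.78 543
scene yerbera [275.5 118.4] 0.56 684
scene sugar [283.6 304.9] 0.8 593
scene bay_green [294.1 260. ] 0.82 1922
scene bay_green [322.5 265.3] 0.39 13145
scene bay_orange [265.7 303.1] 0.87 1626
scene bay_orange [294.2 258. ] 0.72 1904
scene bay_blue [311.8 215.4] 0.68 1675
scene mate [185.8 309.2] 0.76 917
scene bombilla [220.8 232. ] 0.69 233
scene cabinet [325.8 262.9] 0.58 13236
scene step [222.9 242.4] 0.83 10751
side 2 [[434.67210011668294, 0.0, 258.6798264384406], [0.0, 434.67210011668294, 186.48010084993513], [0.0, 0.0, 1.0]] [[0.8514, -0.3819, 0.3597, 0.0834], [-0.5245, -0.6293, 0.5735, -0.545], [0.0074, -0.6769, -0.736, 0.934], [0.0, 0.0, 0.0, 1.0]]
side yerbera [181.8 146.4] 0.87 814
side yerbera [154.2 193.7] 0.78 993
side yerbera [223.1 134.2] 0.76 793
side sugar [369.4 211.2] 0.82 1209
side bay_green [332.5 193.5] 0.6 2411
side bay_orange [358.9 185.5] 0.74 17309
side bay_orange [346.3 232.8] 0.68 1265
side bay_blue [307.4 161.9] 0.63 2095
side mate [310.2 297.1] 0.95 1304
side bombilla [248.5 237.9] 0.95 366
side cabinet [360.5 185.5] 0.7 17307
side cabinet [226.2 175.2] 0.3 1046
side step [260.9 260.7] 0.95 12583
```

View pics/scene0.png

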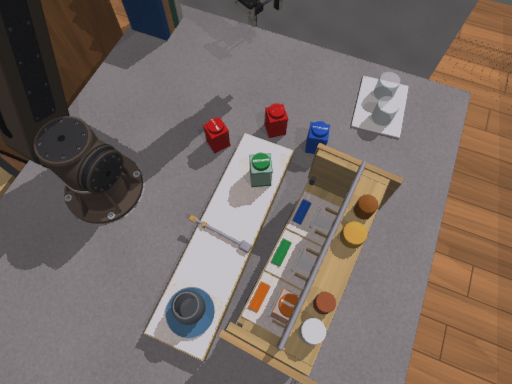

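View pics/side0.png

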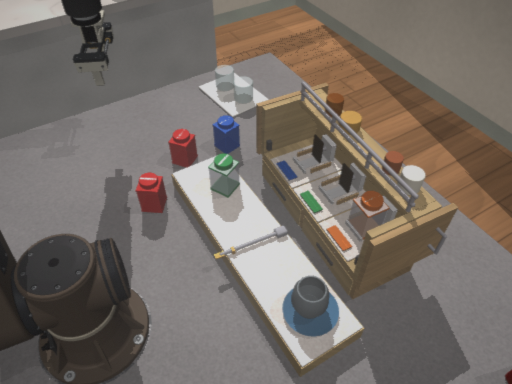

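The scene shows the green-capped clear canister at (261,167). The look-alikes are red at (217,134), red at (276,120) and blue at (318,138). The tags are blue (302,212), green (282,252) and orange (260,297). I choose (261,167).

```bash
cat > h.py <<'E'
import numpy as np,cv2
from plant import *
from scipy.spatial.transform import Rotation as R
def T_tool():
    s=get_state();T=np.eye(4);T[:3,:3]=R.from_euler('xyz',s['eef_rot'],degrees=True).as_matrix();T[:3,3]=s['tcp_pos'];return T
def shot(n):
    T=T_tool();c=capture(n);c['W']=T@np.array(c['hand_eye']) if n=='wrist' else np.array(c['world_from_camera']);return c
def onplane(c,px,z):
    px=np.atleast_2d(px);d=np.c_[px,np.ones(len(px))]@np.linalg.inv(np.array(c['mtx'])).T@c['W'][:3,:3].T
    o=c['W'][:3,3];return o+d*((z-o[2])/d[:,2])[:,None]
def proj(c,P):
    P=np.atleast_2d(P);q=(P-c['W'][:3,3])@c['W'][:3,:3]@np.array(c['mtx']).T;return q[:,:2]/q[:,2:]
def blobs(c,h0,h1,smin=120,vmin=50,amin=30):
    hsv=cv2.cvtColor(c['pixels'],cv2.COLOR_BGR2HSV);m=cv2.inRange(hsv,(h0,smin,vmin),(h1,255,255))
    n,l,st,ce=cv2.connectedComponentsWithStats(m)
    return [(ce[i],st[i,4],l==i) for i in range(1,n) if st[i,4]>=amin]
E
python3 - <<'E'
from h import *
for n in("scene","side"):
    c=shot(n)
    for nm,a,b,z in(('green',55,85,.106),('blue',105,130,.106),('orange',5,14,.106)):
        for ce,A,m in blobs(c,a,b):
            print(n,nm,ce.round(1),A,'tagplane',onplane(c,ce,z)[0].round(4),'captop',onplane(c,ce,.153)[0].round(4))
    if n=='scene':
        cr=c['pixels'][130:210,215:305];cv2.imwrite('pics/crop.png',cv2.resize(cr,None,fx=6,fy=6,interpolation=cv2.INTER_CUBIC))
E
```

```text
scene green [260.2 156.2] 69 tagplane [0.4226 0.2281 0.106 ] captop [0.432 0.203 0.153]
scene green [261.2 165. ] 115 tagplane [0.4361 0.2031 0.106 ] captop [0.4448 0.1793 0.153 ]
scene green [281.  252.1] 237 tagplane [ 0.5778 -0.0101  0.106 ] captop [ 0.5792 -0.0231  0.153 ]
scene blue [147.5  17. ] 1296 tagplane [-0.1433  0.5856  0.106 ] captop [-0.1051  0.5423  0.153 ]
scene blue [316.5 135.9] 501 tagplane [0.5489 0.3546 0.106 ] captop [0.5518 0.3231 0.153 ]
scene blue [301.5 211.4] 211 tagplane [0.5884 0.1148 0.106 ] captop [0.5893 0.0955 0.153 ]
scene orange [81.9 37.2] 5356 tagplane [-0.3005  0.4191  0.106 ] captop [-0.2542  0.3843  0.153 ]
scene orange [473.9 218.5] 26706 tagplane [1.0155 0.2721 0.106 ] captop [0.9946 0.2448 0.153 ]
scene orange [  9.6 149.6] 144 tagplane [-0.2514 -0.0307  0.106 ] captop [-0.2076 -0.0426  0.153 ]
scene orange [ 13.4 161.9] 158 tagplane [-0.2162 -0.0596  0.106 ] captop [-0.1742 -0.07    0.153 ]
scene orange [365.7 206.2] 414 tagplane [0.7422 0.1954 0.106 ] captop [0.7352 0.172  0.153 ]
scene orange [258.8 296.4] 298 tagplane [ 0.5676 -0.1341  0.106 ] captop [ 0.5696 -0.1407  0.153 ]
scene orange [324.3 302.6] 392 tagplane [ 0.719  -0.0864  0.106 ] captop [ 0.7132 -0.0955  0.153 ]
scene orange [287.6 304.2] 267 tagplane [ 0.6387 -0.1241  0.106 ] captop [ 0.637  -0.1312  0.153 ]
side blue [225.7 123.8] 237 tagplane [0.5371 0.3671 0.106 ] captop [0.5113 0.3153 0.153 ]
side blue [286.4 169.9] 138 tagplane [0.5835 0.1131 0.106 ] captop [0.5552 0.0758 0.153 ]
side orange [375.9 109.5] 10492 tagplane [0.9692 0.1877 0.106 ] captop [0.919  0.1461 0.153 ]
side orange [245.   22.8] 43 tagplane [0.9033 0.8772 0.106 ] captop [0.8568 0.7965 0.153 ]
side orange [371.9 200.1] 335 tagplane [ 0.7077 -0.0877  0.106 ] captop [ 0.6722 -0.1136  0.153 ]
side orange [338.9 237.6] 254 tagplane [ 0.5634 -0.1355  0.106 ] captop [ 0.5361 -0.1588  0.153 ]
```

View pics/crop.png

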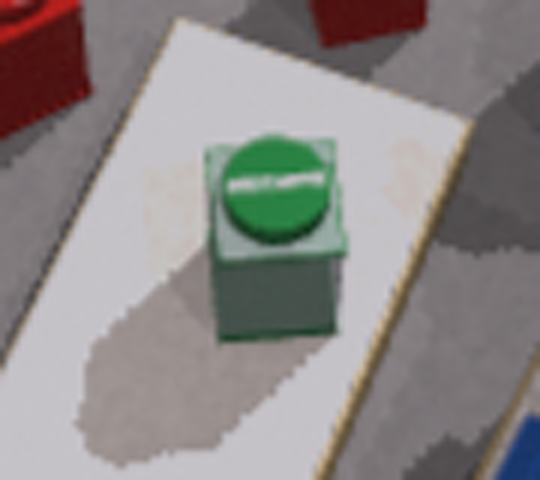

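Crop check: clear body and green cap, with the cap centre at scene pixel about (261,161). The choice is right. Bay estimate: origin about (0.648, -0.017, 0.101), yaw about -4.7°. The interface text mentions only a turn about tool z, but the task needs a lean. I'll test whether the turn entry takes three numbers while moving towards the yerbera.

Emit:
jog_arm([
  [[0,0,-1],[0,5,0],8.7],
])

```text
validation failed for argument at $.mo...
```

Emit:
jog_arm([
  [[0,0,-1],2,8.7],
])

```text
time_s: 1.23
tcp_pos: [0.2756, 0.6156, 0.2361]
eef_rot: [179.9, -0.0, -26.2]
contact_force: [-0.1, -0.6, -0.6]
gripper_width: 0.0866
gripper_force: 0.0
```

The turn is a scalar, so no lean can be commanded directly. I'll test in free space what "approached as far as the arm can" does to the orientation at the edge of the reach.

Emit:
jog_arm([
  [[0,-6,0],-2,8.7],
  [[0,-6,0],0,8.7],
  [[0,-6,0],0,8.7],
  [[0,-6,0],0,8.7],
])

```text
time_s: 1.72
tcp_pos: [0.3765, 0.8358, 0.2381]
eef_rot: [-179.9, -0.0, -24.2]
contact_force: [0.7, 2.1, 2.3]
gripper_width: 0.087
gripper_force: 0.0
```

Emit:
jog_arm([
  [[0,-6,0],0,8.7],
  [[0,-6,0],0,8.7],
  [[0,-6,0],0,8.7],
])

```text
time_s: 2.1
tcp_pos: [0.4175, 0.9279, 0.2016]
eef_rot: [-177.2, -0.5, -24.2]
contact_force: [0.3, 0.7, -1.4]
gripper_width: 0.0868
gripper_force: 0.0
```

Emit:
jog_arm([
  [[0,-6,0],0,8.7],
  [[0,-6,0],0,8.7],
  [[0,-6,0],0,8.7],
  [[0,0,0],0,8.7],
])

```text
time_s: 2.6
tcp_pos: [0.4424, 0.9855, 0.1878]
eef_rot: [-169.1, -1.1, -24.3]
contact_force: [0.1, -0.7, -0.1]
gripper_width: 0.0869
gripper_force: 0.0
```

Emit:
jog_arm([
  [[0,6,0],0,8.7],
  [[0,6,0],0,8.7],
  [[0,6,0],0,8.7],
  [[0,0,0],0,8.7],
])

```text
time_s: 3.1
tcp_pos: [0.3842, 0.8561, 0.1607]
eef_rot: [-169.7, -1.2, -24.3]
contact_force: [-0.6, 0.8, -0.4]
gripper_width: 0.0872
gripper_force: 0.0
```

The tool leans outward at the reach limit, and the lean persists (about 10° at azimuth 66°). So I can set the lean I need by stretching at a chosen azimuth. First I need the yerbera's yaw, from the crop's edge pixels.

Run:
```python
from h import *
c=shot('scene')
def P(u,v):return (215+u/6-.4,130+v/6-.4)
ang=lambda a:np.degrees(np.arctan2(a[1],a[0]))
b=onplane(c,[P(218,340),P(338,332)],.05);t=onplane(c,[P(214,260),P(346,251),P(335,141),P(206,148)],.138)
print('bottom',b.round(4).tolist(),np.linalg.norm(b[1]-b[0]),ang(b[1]-b[0]))
print('top',t.round(4).tolist(),t.mean(0),[ (round(np.linalg.norm(t[i]-t[(i+1)%4]),4),round(ang(t[(i+1)%4]-t[i]),1)) for i in range(4)])
print('cap',onplane(c,P(277,187),.155))
q=onplane(c,[P(180,18),P(470,122),P(318,480)],.05);print('step',q.round(3).tolist(),ang(q[1]-q[0]),ang(q[1]-q[2]))
s=get_state();print(np.round(s['joints'],2),s['tcp_pos'],s['eef_rot'],s['time_s'])
```

```text
bottom [[0.4247, 0.1548, 0.05], [0.477, 0.1813, 0.05]] 0.05859305831312353 26.957652331365765
top [[0.424, 0.1529, 0.138], [0.477, 0.1801, 0.138], [0.4514, 0.2311, 0.138], [0.3981, 0.2047, 0.138]] [0.4376302 0.1921996 0.138    ] [(np.float64(0.0596), np.float64(27.1)), (np.float64(0.057), np.float64(116.6)), (np.float64(0.0595), np.float64(-153.7)), (np.float64(0.0579), np.float64(-63.4))]
cap [[0.43918875 0.18960054 0.155     ]]
step [[0.335, 0.317, 0.05], [0.495, 0.317, 0.05], [0.497, 0.106, 0.05]] -0.09567756494349376 90.38756016264756
[ 79.03  41.85  26.38   3.96 -64.32 -14.57] [0.38589313 0.86119655 0.16467323] [-169.2082478    -1.15369325  -24.25745987] 3.15
```

Emit:
jog_arm([
  [[0,5.8,-1.8],0,8.7],
  [[0,5.8,-1.8],0,8.7],
  [[0,5.8,-1.8],0,8.7],
  [[0,5.8,-1.8],0,8.7],
  [[0,5.8,-1.8],0,8.7],
  [[0,5.8,-1.8],0,8.7],
  [[0,5.8,-1.8],0,8.7],
  [[0,5.8,-1.8],0,8.7],
  [[0,5.8,-1.8],0,8.7],
])

```text
time_s: 4.28
tcp_pos: [0.1626, 0.3712, 0.2262]
eef_rot: [-168.7, -1.0, -24.3]
contact_force: [-2.1, 0.6, 2.4]
gripper_width: 0.0871
gripper_force: 0.0
```

Emit:
jog_arm([
  [[0,5.8,-1],0,8.7],
  [[0,4,-0.7],0,8.7],
  [[0,0,0],0,8.7],
])

```text
time_s: 4.65
tcp_pos: [0.1195, 0.2806, 0.2246]
eef_rot: [-168.6, -0.5, -23.8]
contact_force: [-0.4, 0.3, -0.2]
gripper_width: 0.0869
gripper_force: 0.0
```

```bash
python3 -c "
from h import *
s=get_state();print(np.round(s['joints'],1),s['tcp_pos'],s['eef_rot'])"
```

```text
[123.  -32.  -50.6  10.8 -65.9 -60.7] [0.11948113 0.28063689 0.22459269] [-168.55963143   -0.53855341  -23.80762948]
```

```bash
cat >> h.py <<'E'
def plan(wps,turns=(),step=.06,start=None,op=8.7):
    """rows through world waypoints; turns: degrees per row"""
    T=T_tool() if start is None else start
    Rm=T[:3,:3].copy();p=T[:3,3].copy();rows=[];i=0
    for w in wps:
        w=np.array(w,float);n=max(1,int(np.ceil(np.linalg.norm(w-p)/step-1e-6)));d=(w-p)/n
        for _ in range(n):
            t=turns[i] if i<len(turns) else 0
            rows.append([(Rm.T@d*100).round(1).tolist(),t,op]);p=p+Rm@np.array(rows[-1][0])/100
            Rm=Rm@R.from_euler('z',t,degrees=True).as_matrix();i+=1
    print(len(rows),rows);T=np.eye(4);T[:3,:3]=Rm;T[:3,3]=p;return T
def st():
    s=get_state();Rm=R.from_euler('xyz',s['eef_rot'],degrees=True).as_matrix();z=Rm[:,2]
    print('t',round(s['time_s'],2),'j',np.round(s['joints'],1),'p',np.round(s['tcp_pos'],4),'rpy',np.round(s['eef_rot'],2))
    print('lean',round(np.degrees(np.arccos(-z[2])),2),'az',round(np.degrees(np.arctan2(z[1],z[0])),1),'yslope',round(np.degrees(np.arcsin(Rm[2,1])),2),'r,az',round(np.hypot(*s['tcp_pos'][:2]),3),round(np.degrees(np.arctan2(s['tcp_pos'][1],s['tcp_pos'][0])),1))
    print('F',np.round(s['contact_force'],1),'w',round(s['gripper_width'],4),'g',round(s['gripper_force'],1))
E
python3 -c "
from h import *
st();T=plan([(.12,.30,.30),(.40,.10,.36),(.35,-.33,.36)],[0]*5+[10]*6)
plan([(-.05,-.6,.36),(-.36,-.82,.33)],start=T)"
```

```text
t 4.65 j [123.  -32.  -50.6  10.8 -65.9 -60.7] p [0.1195 0.2806 0.2246] rpy [-168.56   -0.54  -23.81]
lean 11.45 az 63.5 yslope -11.44 r,az 0.305 66.9
F [-0.4  0.3 -0.2] w 0.0869 g 0.0
16 [[[-0.3, -1.6, -3.5], 0, 8.7], [[-0.3, -1.6, -3.5], 0, 8.7], [[5.6, 0.9, -1.2], 0, 8.7], [[5.6, 0.9, -1.2], 0, 8.7], [[5.6, 0.9, -1.2], 0, 8.7], [[5.6, 0.9, -1.2], 10, 8.7], [[5.7, -0.0, -1.2], 10, 8.7], [[5.6, -1.0, -1.2], 10, 8.7], [[3.9, 3.6, -1.0], 10, 8.7], [[4.5, 2.9, -1.0], 10, 8.7], [[4.9, 2.0, -1.0], 10, 8.7], [[5.2, 1.2, -1.0], 0, 8.7], [[5.2, 1.2, -1.0], 0, 8.7], [[5.2, 1.2, -1.0], 0, 8.7], [[5.2, 1.2, -1.0], 0, 8.7], [[5.2, 1.2, -1.0], 0, 8.7]]
16 [[[2.4, 4.7, -0.9], 0, 8.7], [[2.4, 4.7, -0.9], 0, 8.7], [[2.4, 4.7, -0.9], 0, 8.7], [[2.4, 4.7, -0.9], 0, 8.7], [[2.4, 4.7, -0.9], 0, 8.7], [[2.4, 4.7, -0.9], 0, 8.7], [[2.4, 4.7, -0.9], 0, 8.7], [[2.4, 4.7, -0.9], 0, 8.7], [[2.4, 4.7, -0.9], 0, 8.7], [[2.7, 4.7, -0.5], 0, 8.7], [[2.7, 4.7, -0.5], 0, 8.7], [[2.7, 4.7, -0.5], 0, 8.7], [[2.7, 4.7, -0.5], 0, 8.7], [[2.7, 4.7, -0.5], 0, 8.7], [[2.7, 4.7, -0.5], 0, 8.7], [[2.7, 4.7, -0.5], 0, 8.7]]
```

Emit:
jog_arm([
  [[-0.3,-1.6,-3.5],0,8.7],
  [[-0.3,-1.6,-3.5],0,8.7],
  [[5.6,0.9,-1.2],0,8.7],
  [[5.6,0.9,-1.2],0,8.7],
  [[5.6,0.9,-1.2],0,8.7],
  [[5.6,0.9,-1.2],10,8.7],
  [[5.7,0,-1.2],10,8.7],
  [[5.6,-1.0,-1.2],10,8.7],
  [[3.9,3.6,-1.0],10,8.7],
  [[4.5,2.9,-1.0],10,8.7],
  [[4.9,2.0,-1.0],10,8.7],
  [[5.2,1.2,-1.0],0,8.7],
])

```text
time_s: 6.15
tcp_pos: [0.354, -0.0803, 0.36]
eef_rot: [-172.7, 8.1, -78.7]
contact_force: [1.5, 0.1, 0.5]
gripper_width: 0.087
gripper_force: 0.0
```

```bash
python3 -c "
from h import *
st();T=plan([(.33,-.36,.36),(-.05,-.6,.36),(-.36,-.82,.33)])"
```

```text
t 6.15 j [  9.  -16.5 -18.5  -8.5 -81.1   2.7] p [ 0.354  -0.0803  0.36  ] rpy [-172.69    8.15  -78.65]
lean 10.93 az 59.2 yslope -7.24 r,az 0.363 -12.8
F [1.5 0.1 0.5] w 0.087 g 0.0
20 [[[5.3, 1.5, -1.0], 0, 8.7], [[5.3, 1.5, -1.0], 0, 8.7], [[5.3, 1.5, -1.0], 0, 8.7], [[5.3, 1.5, -1.0], 0, 8.7], [[5.3, 1.5, -1.0], 0, 8.7], [[2.0, 5.1, -0.9], 0, 8.7], [[2.0, 5.1, -0.9], 0, 8.7], [[2.0, 5.1, -0.9], 0, 8.7], [[2.0, 5.1, -0.9], 0, 8.7], [[2.0, 5.1, -0.9], 0, 8.7], [[2.0, 5.1, -0.9], 0, 8.7], [[2.0, 5.1, -0.9], 0, 8.7], [[2.0, 5.1, -0.9], 0, 8.7], [[2.3, 5.0, -0.5], 0, 8.7], [[2.3, 5.0, -0.5], 0, 8.7], [[2.3, 5.0, -0.5], 0, 8.7], [[2.3, 5.0, -0.5], 0, 8.7], [[2.3, 5.0, -0.5], 0, 8.7], [[2.3, 5.0, -0.5], 0, 8.7], [[2.3, 5.0, -0.5], 0, 8.7]]
```

Emit:
jog_arm([
  [[5.3,1.5,-1.0],0,8.7],
  [[5.3,1.5,-1.0],0,8.7],
  [[5.3,1.5,-1.0],0,8.7],
  [[5.3,1.5,-1.0],0,8.7],
  [[5.3,1.5,-1.0],0,8.7],
  [[2.0,5.1,-0.9],0,8.7],
  [[2.0,5.1,-0.9],0,8.7],
  [[2.0,5.1,-0.9],0,8.7],
  [[2.0,5.1,-0.9],0,8.7],
  [[2.0,5.1,-0.9],0,8.7],
  [[2.0,5.1,-0.9],0,8.7],
  [[2.0,5.1,-0.9],0,8.7],
])

```text
time_s: 7.65
tcp_pos: [-0.0025, -0.5711, 0.3585]
eef_rot: [-172.9, 8.1, -78.6]
contact_force: [0.5, -0.5, -0.3]
gripper_width: 0.0872
gripper_force: 0.0
```

```bash
python3 -c "
from h import *
st();T=plan([(-.485,-.805,.36)]);plan([(-.62,-1.03,.36)],start=T)"
```

```text
t 7.65 j [-76.   13.7  10.2  -7.5 -94.2  86.9] p [-0.0025 -0.5711  0.3585] rpy [-172.86    8.05  -78.55]
lean 10.74 az 59.7 yslope -7.07 r,az 0.571 -90.2
F [ 0.5 -0.5 -0.3] w 0.0872 g 0.0
9 [[[1.5, 5.7, -0.9], 0, 8.7], [[1.5, 5.7, -0.9], 0, 8.7], [[1.5, 5.7, -0.9], 0, 8.7], [[1.5, 5.7, -0.9], 0, 8.7], [[1.5, 5.7, -0.9], 0, 8.7], [[1.5, 5.7, -0.9], 0, 8.7], [[1.5, 5.7, -0.9], 0, 8.7], [[1.5, 5.7, -0.9], 0, 8.7], [[1.5, 5.7, -0.9], 0, 8.7]]
5 [[[3.8, 3.4, -1.0], 0, 8.7], [[3.8, 3.4, -1.0], 0, 8.7], [[3.8, 3.4, -1.0], 0, 8.7], [[3.8, 3.4, -1.0], 0, 8.7], [[3.8, 3.4, -1.0], 0, 8.7]]
```

Emit:
jog_arm([
  [[1.5,5.7,-0.9],0,8.7],
  [[1.5,5.7,-0.9],0,8.7],
  [[1.5,5.7,-0.9],0,8.7],
  [[1.5,5.7,-0.9],0,8.7],
  [[1.5,5.7,-0.9],0,8.7],
  [[1.5,5.7,-0.9],0,8.7],
  [[1.5,5.7,-0.9],0,8.7],
  [[1.5,5.7,-0.9],0,8.7],
  [[1.5,5.7,-0.9],0,8.7],
  [[3.8,3.4,-1.0],0,8.7],
])

```text
time_s: 8.9
tcp_pos: [-0.4734, -0.7758, 0.3087]
eef_rot: [-176.2, 5.5, -79.1]
contact_force: [1.3, -0.1, -0.2]
gripper_width: 0.0872
gripper_force: 0.0
```

```bash
python3 -c "
from h import *
st();T=plan([(-.62,-1.03,.36)])"
```

```text
t 8.9 j [-109.4   54.5   71.7   -0.6 -113.9  120. ] p [-0.4734 -0.7758  0.3087] rpy [-176.18    5.46  -79.08]
lean 6.66 az 65.9 yslope -3.8 r,az 0.909 -121.4
F [ 1.3 -0.1 -0.2] w 0.0872 g 0.0
5 [[[4.3, 3.7, -1.7], 0, 8.7], [[4.3, 3.7, -1.7], 0, 8.7], [[4.3, 3.7, -1.7], 0, 8.7], [[4.3, 3.7, -1.7], 0, 8.7], [[4.3, 3.7, -1.7], 0, 8.7]]
```

Emit:
jog_arm([
  [[4.5,2.0,-1.2],0,8.7],
  [[4.5,2.0,-1.2],0,8.7],
  [[4.5,2.0,-1.2],0,8.7],
])

```text
time_s: 9.28
tcp_pos: [-0.4575, -0.8405, 0.2858]
eef_rot: [179.7, 1.5, -79.0]
contact_force: [0.2, -1.0, 0.6]
gripper_width: 0.0869
gripper_force: 0.0
```

```bash
python3 -c "
from h import *
st();T=plan([(-.62,-1.03,.36)])"
```

```text
t 9.28 j [-106.6   56.    71.7    1.  -106.9  117.9] p [-0.4575 -0.8405  0.2858] rpy [179.73   1.52 -78.97]
lean 1.55 az 111.2 yslope 0.27 r,az 0.957 -118.6
F [ 0.2 -1.   0.6] w 0.0869 g 0.0
5 [[[3.1, 3.9, -1.5], 0, 8.7], [[3.1, 3.9, -1.5], 0, 8.7], [[3.1, 3.9, -1.5], 0, 8.7], [[3.1, 3.9, -1.5], 0, 8.7], [[3.1, 3.9, -1.5], 0, 8.7]]
```

```bash
python3 -c "
from h import *
T=plan([(-.05,-.58,.36),(.33,-.36,.36),(.41,0,.36),(.438,.191,.30)],[0]*18+[-8]*2)"
```

```text
28 [[[-2.0, -5.0, -0.8], 0, 8.7], [[-2.0, -5.0, -0.8], 0, 8.7], [[-2.0, -5.0, -0.8], 0, 8.7], [[-2.0, -5.0, -0.8], 0, 8.7], [[-2.0, -5.0, -0.8], 0, 8.7], [[-2.0, -5.0, -0.8], 0, 8.7], [[-2.0, -5.0, -0.8], 0, 8.7], [[-2.0, -5.0, -0.8], 0, 8.7], [[-2.0, -5.0, -0.8], 0, 8.7], [[-1.8, -5.2, 0.0], 0, 8.7], [[-1.8, -5.2, 0.0], 0, 8.7], [[-1.8, -5.2, 0.0], 0, 8.7], [[-1.8, -5.2, 0.0], 0, 8.7], [[-1.8, -5.2, 0.0], 0, 8.7], [[-1.8, -5.2, 0.0], 0, 8.7], [[-1.8, -5.2, 0.0], 0, 8.7], [[-1.8, -5.2, 0.0], 0, 8.7], [[-4.8, -2.1, 0.1], 0, 8.7], [[-4.8, -2.1, 0.1], -8, 8.7], [[-4.5, -2.7, 0.1], -8, 8.7], [[-4.0, -3.3, 0.1], 0, 8.7], [[-4.0, -3.3, 0.1], 0, 8.7], [[-4.0, -3.3, 0.1], 0, 8.7], [[-4.0, -3.3, 0.1], 0, 8.7], [[-3.9, -2.8, 1.7], 0, 8.7], [[-3.9, -2.8, 1.7], 0, 8.7], [[-3.9, -2.8, 1.7], 0, 8.7], [[-3.9, -2.8, 1.7], 0, 8.7]]
```

Emit:
jog_arm([
  [[-2.0,-5.0,-0.8],0,8.7],
  [[-2.0,-5.0,-0.8],0,8.7],
  [[-2.0,-5.0,-0.8],0,8.7],
  [[-2.0,-5.0,-0.8],0,8.7],
  [[-2.0,-5.0,-0.8],0,8.7],
  [[-2.0,-5.0,-0.8],0,8.7],
  [[-2.0,-5.0,-0.8],0,8.7],
  [[-2.0,-5.0,-0.8],0,8.7],
  [[-2.0,-5.0,-0.8],0,8.7],
  [[-1.8,-5.2,0.0],0,8.7],
  [[-1.8,-5.2,0.0],0,8.7],
  [[-1.8,-5.2,0.0],0,8.7],
])

```text
time_s: 10.78
tcp_pos: [0.0887, -0.5037, 0.3644]
eef_rot: [179.7, 1.2, -79.0]
contact_force: [0.5, 0.0, 0.4]
gripper_width: 0.0873
gripper_force: 0.0
```

Emit:
jog_arm([
  [[-1.8,-5.2,0.0],0,8.7],
  [[-1.8,-5.2,0.0],0,8.7],
  [[-1.8,-5.2,0.0],0,8.7],
  [[-1.8,-5.2,0.0],0,8.7],
  [[-1.8,-5.2,0.0],0,8.7],
  [[-4.8,-2.1,0.1],0,8.7],
  [[-4.8,-2.1,0.1],-8,8.7],
  [[-4.5,-2.7,0.1],-8,8.7],
  [[-4.0,-3.3,0.1],0,8.7],
  [[-4.0,-3.3,0.1],0,8.7],
  [[-4.0,-3.3,0.1],0,8.7],
  [[-4.0,-3.3,0.1],0,8.7],
])

```text
time_s: 12.28
tcp_pos: [0.4055, -0.0053, 0.3656]
eef_rot: [-179.8, 1.3, -62.9]
contact_force: [0.8, -1.3, -0.2]
gripper_width: 0.0873
gripper_force: 0.0
```

```bash
python3 -c "
from h import *
st();T=plan([(.438,.191,.30)])"
```

```text
t 12.28 j [ 26.   -9.6 -15.   -1.4 -84.4   1.2] p [ 0.4055 -0.0053  0.3656] rpy [-179.81    1.35  -62.92]
lean 1.36 az 109.1 yslope -0.19 r,az 0.405 -0.8
F [ 0.8 -1.3 -0.2] w 0.0873 g 0.0
4 [[[-4.0, -3.0, 1.7], 0, 8.7], [[-4.0, -3.0, 1.7], 0, 8.7], [[-4.0, -3.0, 1.7], 0, 8.7], [[-4.0, -3.0, 1.7], 0, 8.7]]
```

Emit:
jog_arm([
  [[-4.0,-3.0,1.7],0,8.7],
  [[-4.0,-3.0,1.7],0,8.7],
  [[-4.0,-3.0,1.7],0,8.7],
  [[-4.0,-3.0,1.7],0,8.7],
  [[0,0,0],0,8.7],
])

```text
time_s: 12.9
tcp_pos: [0.4382, 0.1946, 0.2987]
eef_rot: [179.9, 1.3, -62.8]
contact_force: [0.5, -1.1, -0.0]
gripper_width: 0.0867
gripper_force: 0.0
```

```bash
python3 -c "
from h import *
st();c=shot('wrist');cv2.imwrite('pics/w1.png',c['pixels'])
print(np.array(c['hand_eye']).round(3).tolist())
for ce,A,m in blobs(c,50,88,90,40,60): print(ce.round(1),A,onplane(c,ce,.155)[0].round(4))
for r in regions_of(c,'yerbera'): print(r['pixel'],r['confidence'],r['pixels'].sum())
print(proj(c,[(.438,.191,.155),(.438,.191,.05)]))"
```

```text
t 12.9 j [ 46.4  -0.6 -15.5  -1.3 -74.7 -18.8] p [0.4382 0.1946 0.2987] rpy [179.92   1.34 -62.78]
lean 1.35 az 120.7 yslope 0.08 r,az 0.479 24.0
F [ 0.5 -1.1 -0. ] w 0.0867 g 0.0
[[0.0, -0.955, -0.297, 0.081], [1.0, 0.001, -0.001, -0.001], [0.001, -0.297, 0.955, -0.159], [0.0, 0.0, 0.0, 1.0]]
[248.8 157.2] 173 [0.4572 0.1772 0.155 ]
[258.4 175. ] 1281 [0.4386 0.1904 0.155 ]
[139.9, 222.5] 0.95 1740
[317.1, 237.4] 0.88 702
[218.0, 262.4] 0.8 1150
[255.7, 169.9] 0.79 2844
[[258.57722089 175.73158473]
 [258.00739598 157.01856532]]
```

View pics/w1.png

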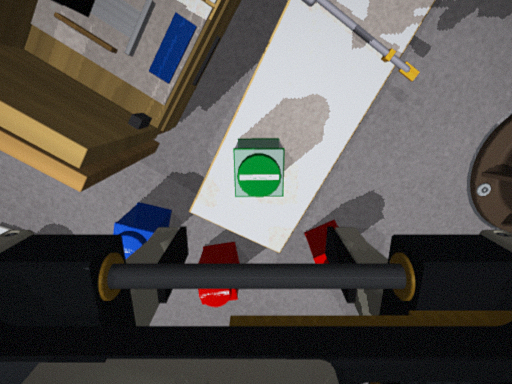

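The wrist view shows the canister square to the fingers at (258,175), and the measured centre (0.4385, 0.1905) agrees with the scene view. I'll descend and grip, lift slightly, turn it to the cabinet's yaw, and set it down again.

Emit:
jog_arm([
  [[0.2,0,4.9],0,8.7],
  [[0.2,0,4.9],0,8.7],
  [[0.2,0,4.9],0,8.7],
  [[0.2,0.1,4.9],0,8.7],
  [[0,0,0],0,8.7],
  [[0,0,0],0,5],
  [[0,0,0],0,5],
  [[0,0,0],0,5],
  [[0,0,0],0,5],
  [[0,0,0],0,5],
], newtons=25)

```text
time_s: 14.25
tcp_pos: [0.4375, 0.189, 0.1049]
eef_rot: [-179.8, 1.4, -62.8]
contact_force: [-0.0, -0.9, 7.7]
gripper_width: 0.0578
gripper_force: 25.0
```

Emit:
jog_arm([
  [[0,0,-1.5],0,5],
  [[0,0,0],8,5],
  [[0,0,0],8,5],
  [[0,0,0],8,5],
  [[0,0,0],8,5],
  [[0,0,0],0,5],
])

```text
time_s: 15.0
tcp_pos: [0.4361, 0.1876, 0.1181]
eef_rot: [179.2, 1.1, -94.8]
contact_force: [0.1, 0.1, -3.6]
gripper_width: 0.0581
gripper_force: 25.0
```

```bash
python3 -c "
from h import *
st()"
```

```text
t 15.0 j [ 46.    7.7 -31.7  -1.7 -50.2 -49.7] p [0.4361 0.1876 0.1181] rpy [179.23   1.14 -94.79]
lean 1.37 az 119.2 yslope 0.77 r,az 0.475 23.3
F [ 0.1  0.1 -3.6] w 0.0581 g 25.0
```

Emit:
jog_arm([
  [[0,0,1.25],0,5],
  [[0,0,0],0,5],
  [[0,0,0],0,8.7],
  [[0,0,0],0,8.7],
  [[0,0,0],0,8.7],
  [[0,0,-4],0,8.7],
  [[0,0,-6],0,8.7],
  [[0,0,-6],-9,8.7],
  [[0,0,-6],-9,8.7],
])

```text
time_s: 16.12
tcp_pos: [0.4387, 0.1832, 0.3285]
eef_rot: [179.8, 1.4, -76.5]
contact_force: [1.3, 1.2, 0.0]
gripper_width: 0.087
gripper_force: 0.0
```

```bash
python3 -c "
from h import *
st();T=plan([(.62,-.04,.46),(.94,-.095,.52)],[-10]*6+[-6,-6])"
```

```text
t 16.12 j [ 45.3  -1.8 -12.9  -1.3 -78.4 -31.6] p [0.4387 0.1832 0.3285] rpy [179.76   1.37 -76.53]
lean 1.39 az 113.2 yslope 0.24 r,az 0.475 22.7
F [1.3 1.2 0. ] w 0.087 g 0.0
12 [[[4.3, -2.1, -2.3], -10, 8.7], [[4.6, -1.3, -2.3], -10, 8.7], [[4.7, -0.5, -2.3], -10, 8.7], [[4.7, 0.3, -2.3], -10, 8.7], [[4.6, 1.2, -2.3], -10, 8.7], [[4.3, 1.9, -2.3], -10, 8.7], [[5.3, -0.6, -1.1], -6, 8.7], [[5.4, -0.1, -1.1], -6, 8.7], [[5.4, 0.5, -1.1], 0, 8.7], [[5.4, 0.5, -1.1], 0, 8.7], [[5.4, 0.5, -1.1], 0, 8.7], [[5.4, 0.5, -1.1], 0, 8.7]]
```

Emit:
jog_arm([
  [[4.3,-2.1,-2.3],-10,8.7],
  [[4.6,-1.3,-2.3],-10,8.7],
  [[4.7,-0.5,-2.3],-10,8.7],
  [[4.7,0.3,-2.3],-10,8.7],
  [[4.6,1.2,-2.3],-10,8.7],
  [[4.3,1.9,-2.3],-10,8.7],
  [[5.3,-0.6,-1.1],-6,8.7],
  [[5.4,-0.1,-1.1],-6,8.7],
  [[5.4,0.5,-1.1],0,8.7],
  [[5.4,0.5,-1.1],0,8.7],
  [[5.4,0.5,-1.1],0,8.7],
  [[5.4,0.5,-1.1],0,8.7],
])

```text
time_s: 17.62
tcp_pos: [0.8684, -0.0912, 0.4637]
eef_rot: [-179.4, -2.9, -5.2]
contact_force: [0.3, 0.5, -0.4]
gripper_width: 0.0871
gripper_force: 0.0
```

```bash
python3 -c "
from h import *
st();T=plan([(1.15,-.12,.56)])"
```

```text
t 17.62 j [   6.7   44.3   71.6    0.  -114.3   78.1] p [ 0.8684 -0.0912  0.4637] rpy [-179.4    -2.86   -5.22]
lean 2.92 az 6.6 yslope -0.59 r,az 0.873 -6.0
F [ 0.3  0.5 -0.4] w 0.0871 g 0.0
5 [[[5.7, 0.0, -1.6], 0, 8.7], [[5.7, 0.0, -1.6], 0, 8.7], [[5.7, 0.0, -1.6], 0, 8.7], [[5.7, 0.0, -1.6], 0, 8.7], [[5.7, 0.0, -1.6], 0, 8.7]]
```

Emit:
jog_arm([
  [[6,0,-1.5],0,8.7],
  [[6,0,-1.5],0,8.7],
  [[6,0,-1.5],0,8.7],
  [[6,0,-1.5],0,8.7],
  [[6,0,-1.5],0,8.7],
  [[6,0,-1.5],0,8.7],
])

```text
time_s: 18.38
tcp_pos: [0.9885, -0.0986, 0.455]
eef_rot: [178.9, -17.9, -5.2]
contact_force: [-0.3, 0.5, -1.5]
gripper_width: 0.0866
gripper_force: 0.0
```

```bash
python3 -c "
from h import *
st()"
```

```text
t 18.38 j [  7.3  47.2  71.6   4.9 -97.2  78.7] p [ 0.9885 -0.0986  0.455 ] rpy [178.86 -17.86  -5.15]
lean 17.89 az -8.9 yslope 1.08 r,az 0.993 -5.7
F [-0.3  0.5 -1.5] w 0.0866 g 0.0
```

Emit:
jog_arm([
  [[5.9,-1.2,-1.5],0,8.7],
  [[5.9,-1.2,-1.5],0,8.7],
  [[5.9,-1.2,-1.5],0,8.7],
  [[5.9,-1.2,-1.5],0,8.7],
  [[5.9,-1.2,-1.5],0,8.7],
  [[5.9,-1.2,-1.5],0,8.7],
])

```text
time_s: 19.12
tcp_pos: [1.0676, -0.0362, 0.5272]
eef_rot: [177.5, -33.3, -4.6]
contact_force: [-0.0, -0.2, 0.3]
gripper_width: 0.0871
gripper_force: 0.0
```

```bash
python3 -c "
from h import *
st()"
```

```text
t 19.12 j [ 12.4  46.7  71.7  11.7 -83.6  74.3] p [ 1.0676 -0.0362  0.5272] rpy [177.5  -33.33  -4.59]
lean 33.42 az -9.1 yslope 2.09 r,az 1.068 -1.9
F [-0.  -0.2  0.3] w 0.0871 g 0.0
```

Emit:
jog_arm([
  [[4.8,-3.6,-1.4],0,8.7],
  [[4.8,-3.6,-1.4],0,8.7],
  [[4.8,-3.6,-1.4],0,8.7],
])

```text
time_s: 19.5
tcp_pos: [1.0845, 0.0622, 0.5746]
eef_rot: [177.4, -39.9, -4.2]
contact_force: [-0.2, -0.6, -0.5]
gripper_width: 0.0868
gripper_force: 0.0
```

```bash
python3 -c "
from h import *
st()"
```

```text
t 19.5 j [ 19.   46.3  71.7  17.5 -79.1  68.1] p [1.0845 0.0622 0.5746] rpy [177.4  -39.91  -4.24]
lean 39.98 az -8.3 yslope 1.99 r,az 1.086 3.3
F [-0.2 -0.6 -0.5] w 0.0868 g 0.0
```

Emit:
jog_arm([
  [[4.5,-4,-1.4],0,8.7],
  [[4.5,-4,-1.4],0,8.7],
  [[4.5,-4,-1.4],0,8.7],
])

```text
time_s: 19.88
tcp_pos: [1.0855, 0.1646, 0.6243]
eef_rot: [177.8, -46.3, -3.9]
contact_force: [-0.5, -0.3, -0.9]
gripper_width: 0.087
gripper_force: 0.0
```

```bash
python3 -c "
from h import *
st();T=plan([(.72,.12,.50),(.33,.21,.42)]);plan([(.33,.20,.25)],start=T)"
```

```text
t 19.88 j [ 25.7  46.1  71.7  23.7 -75.3  61.9] p [1.0855 0.1646 0.6243] rpy [177.85 -46.32  -3.85]
lean 46.36 az -6.8 yslope 1.48 r,az 1.098 8.6
F [-0.5 -0.3 -0.9] w 0.087 g 0.0
14 [[[-4.9, 1.1, -2.5], 0, 8.7], [[-4.9, 1.1, -2.5], 0, 8.7], [[-4.9, 1.1, -2.5], 0, 8.7], [[-4.9, 1.1, -2.5], 0, 8.7], [[-4.9, 1.1, -2.5], 0, 8.7], [[-4.9, 1.1, -2.5], 0, 8.7], [[-4.9, 1.1, -2.5], 0, 8.7], [[-4.7, -0.8, -3.3], 0, 8.7], [[-4.7, -0.8, -3.3], 0, 8.7], [[-4.7, -0.8, -3.3], 0, 8.7], [[-4.7, -0.8, -3.3], 0, 8.7], [[-4.7, -0.8, -3.3], 0, 8.7], [[-4.7, -0.8, -3.3], 0, 8.7], [[-4.7, -0.8, -3.3], 0, 8.7]]
3 [[[-4.0, 0.2, 3.9], 0, 8.7], [[-4.0, 0.2, 3.9], 0, 8.7], [[-4.0, 0.2, 3.9], 0, 8.7]]
```

```bash
python3 -c "
from h import *
T=plan([(.60,.19,.50),(.438,.187,.32)],[1.5])"
```

```text
14 [[[-4.7, 0.2, -2.9], 1.5, 8.7], [[-4.7, 0.3, -2.9], 0, 8.7], [[-4.7, 0.3, -2.9], 0, 8.7], [[-4.7, 0.3, -2.9], 0, 8.7], [[-4.7, 0.3, -2.9], 0, 8.7], [[-4.7, 0.3, -2.9], 0, 8.7], [[-4.7, 0.3, -2.9], 0, 8.7], [[-4.7, 0.3, -2.9], 0, 8.7], [[-4.7, 0.3, -2.9], 0, 8.7], [[-4.9, 0.4, 0.1], 0, 8.7], [[-4.9, 0.4, 0.1], 0, 8.7], [[-4.9, 0.4, 0.1], 0, 8.7], [[-4.9, 0.4, 0.1], 0, 8.7], [[-4.9, 0.4, 0.1], 0, 8.7]]
```

Emit:
jog_arm([
  [[-4.7,0.2,-2.9],1.5,8.7],
  [[-4.7,0.3,-2.9],0,8.7],
  [[-4.7,0.3,-2.9],0,8.7],
  [[-4.7,0.3,-2.9],0,8.7],
  [[-4.7,0.3,-2.9],0,8.7],
  [[-4.7,0.3,-2.9],0,8.7],
  [[-4.7,0.3,-2.9],0,8.7],
  [[-4.7,0.3,-2.9],0,8.7],
  [[-4.7,0.3,-2.9],0,8.7],
  [[-4.9,0.4,0.1],0,8.7],
  [[-4.9,0.4,0.1],0,8.7],
  [[0,0,0],0,8.7],
])

```text
time_s: 21.38
tcp_pos: [0.5811, 0.1839, 0.4412]
eef_rot: [178.4, -46.3, -5.0]
contact_force: [1.6, 0.1, 0.2]
gripper_width: 0.0871
gripper_force: 0.0
```

```bash
python3 -c "
from h import *
st();plan([(.438,.187,.32)])
c=shot('wrist');cv2.imwrite('pics/w2.png',c['pixels'])
for ce,A,m in blobs(c,50,88,90,40,40): print(ce.round(1),A,onplane(c,ce,.155)[0].round(4),onplane(c,ce,.106)[0].round(4))
"
```

```text
t 21.38 j [ 51.8 -11.4 -40.3  55.6 -48.7  -1.4] p [0.5811 0.1839 0.4412] rpy [178.38 -46.26  -5.03]
lean 46.29 az -7.3 yslope 1.12 r,az 0.61 17.6
F [1.6 0.1 0.2] w 0.0871 g 0.0
4 [[[-4.7, 0.2, -0.5], 0, 8.7], [[-4.7, 0.2, -0.5], 0, 8.7], [[-4.7, 0.2, -0.5], 0, 8.7], [[-4.7, 0.2, -0.5], 0, 8.7]]
[347.8 302.4] 46 [0.5675 0.0373 0.155 ] [0.5721 0.0205 0.106 ]
```

View pics/w2.png

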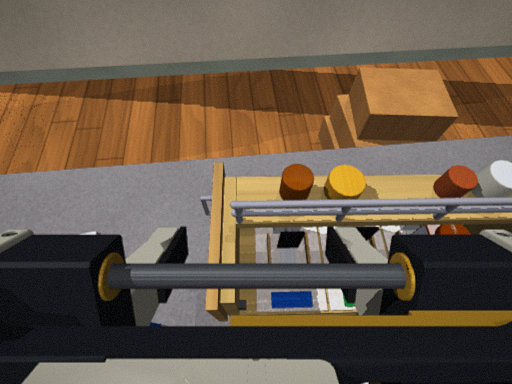

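The view shows only the cabinet, not the yerbera, because the leaned camera looks ahead. Before going in close to the base, I'll fit a quick arm model from the logged poses to check whether the leaned grasp is feasible at r≈0.47.

```bash
cat > kin.py <<'E'
from h import *
from scipy.optimize import least_squares
D=[([82.398,20.593,.633,0],[.276,.616,.226],[179.903,-.01,-24.115]),([79.03,41.85,26.38,4],[.38589,.8612,.16467],[-169.2,-1.154,-24.257]),
([123,-32,-50.6,10.8],[.11948,.28064,.22459],[-168.56,-.54,-23.81]),([9,-16.5,-18.5,-8.5],[.354,-.0803,.36],[-172.69,8.15,-78.65]),
([-76,13.7,10.2,-7.5],[-.0025,-.5711,.3585],[-172.86,8.05,-78.55]),([-109.4,54.5,71.7,-.6],[-.4734,-.7758,.3087],[-176.18,5.46,-79.08]),
([46,7.7,-31.7,-1.7],[.4361,.1876,.1181],[179.23,1.14,-94.79]),([7.3,47.2,71.6,4.9],[.9885,-.0986,.455],[178.86,-17.86,-5.15]),
([25.7,46.1,71.7,23.7],[1.0855,.1646,.6243],[177.85,-46.32,-3.85]),([51.8,-11.4,-40.3,55.6],[.5811,.1839,.4412],[178.38,-46.26,-5.03])]
def fwd(x,j):
    a,b,h,r0,s,L,o,b2=x;j=np.radians(j);q=j[1]-j[2];r=r0+a*np.sin(j[1])+b*np.cos(q)+b2*np.sin(q);z=h+a*np.cos(j[1])-b*np.sin(q)+b2*np.cos(q)
    c,n=np.cos(j[0]+o),np.sin(j[0]+o);return np.array([c*r+n*s,n*r-c*s,z])
fz=lambda e:R.from_euler('xyz',e,degrees=True).as_matrix()[:,2]
F=least_squares(lambda x:np.concatenate([fwd(x,j)-(np.array(p)-x[5]*fz(e)) for j,p,e in D]),[.4,.4,.3,0,.1,.2,0,0])
X=F.x
def ik(p,e):
    W=np.array(p)-X[5]*fz(e);best=None
    for g in ([30,0,-30],[60,-20,-50],[30,40,40]):
        s=least_squares(lambda j:fwd(X,j)-W,g);best=s if best is None or s.cost<best.cost else best
    j=best.x;o=np.degrees(X[6]);y=np.radians(j[0]+o);d=np.radians(j[1]-j[2])
    fa=np.array([np.cos(d)*np.cos(y),np.cos(d)*np.sin(y),-np.sin(d)]);return np.sqrt(best.cost).round(4),j.round(1),'bend',np.degrees(np.arccos(fa@fz(e))).round(1)
E
python3 - <<'E'
from kin import *
print(X.round(3),np.abs(F.fun).max().round(4))
e=[178.4,-46.3,-5]
for p in((.438,.187,.32),(.438,.187,.2),(.438,.187,.103),(.438,.1,.103),(.438,0,.103),(.438,-.08,.103),(.5,.187,.103),(.5,.187,.2),(.64,-.02,.175),(.5,0,.25)):print(p,ik(p,e))
E
```

```text
[ 0.576  0.44   0.237  0.036  0.16   0.389 -0.033  0.013] 0.1096
(0.438, 0.187, 0.32) (np.float64(0.0), array([ 92.3, -21.9, -48.2]), 'bend', np.float64(77.3))
(0.438, 0.187, 0.2) (np.float64(0.0), array([ 92.3, -10. , -61.3]), 'bend', np.float64(61.3))
(0.438, 0.187, 0.103) (np.float64(0.0), array([ 92.3,  10.1, -70.6]), 'bend', np.float64(48.2))
(0.438, 0.1, 0.103) (np.float64(0.0), array([ 92.6,   5.6, -80.8]), 'bend', np.float64(46.9))
(0.438, 0, 0.103) (np.float64(0.0), array([114.1, -46. , -84.8]), 'bend', np.float64(81.1))
(0.438, -0.08, 0.103) (np.float64(0.0006), array([ 62.5,   1.3, -91.7]), 'bend', np.float64(47.6))
(0.5, 0.187, 0.103) (np.float64(0.0), array([ 77.9,  12.7, -65. ]), 'bend', np.float64(46.1))
(0.5, 0.187, 0.2) (np.float64(0.0), array([ 77.9,  -4.3, -57.1]), 'bend', np.float64(53.0))
(0.64, -0.02, 0.175) (np.float64(0.0), array([ 30.7,   4.5, -53.8]), 'bend', np.float64(26.5))
(0.5, 0, 0.25) (np.float64(0.0), array([ 56.8, -25.9, -60.1]), 'bend', np.float64(48.1))
```

```bash
cat > kin2.py <<'E'
from h import *
from scipy.optimize import least_squares
import sys
D=[([82.398,20.593,.633,0,-70.135,-16.5],[.276,.616,.226],[179.903,-.01,-24.115]),([79.03,41.85,26.38,3.96,-64.32,-14.57],[.38589,.8612,.16467],[-169.2,-1.154,-24.257]),
([123,-32,-50.6,10.8,-65.9,-60.7],[.11948,.28064,.22459],[-168.56,-.54,-23.81]),([9,-16.5,-18.5,-8.5,-81.1,2.7],[.354,-.0803,.36],[-172.69,8.15,-78.65]),
([-76,13.7,10.2,-7.5,-94.2,86.9],[-.0025,-.5711,.3585],[-172.86,8.05,-78.55]),([-109.4,54.5,71.7,-.6,-113.9,120],[-.4734,-.7758,.3087],[-176.18,5.46,-79.08]),
([46,7.7,-31.7,-1.7,-50.2,-49.7],[.4361,.1876,.1181],[179.23,1.14,-94.79]),([7.3,47.2,71.6,4.9,-97.2,78.7],[.9885,-.0986,.455],[178.86,-17.86,-5.15]),
([25.7,46.1,71.7,23.7,-75.3,61.9],[1.0855,.1646,.6243],[177.85,-46.32,-3.85]),([51.8,-11.4,-40.3,55.6,-48.7,-1.4],[.5811,.1839,.4412],[178.38,-46.26,-5.03]),
([12.4,46.7,71.7,11.7,-83.6,74.3],[1.0676,-.0362,.5272],[177.5,-33.33,-4.59]),([46.4,-.6,-15.5,-1.3,-74.7,-18.8],[.4382,.1946,.2987],[179.92,1.34,-62.78])]
E=lambda s,a:R.from_euler(s,a,degrees=True).as_matrix()
def fk(x,j,sg):
    a,b,b2,h,r0,s0,s1,o,ux,uy,L,o6=x
    M=E('z',j[0]+o);p=M@[r0,s0,h];M=M@E('y',j[1]);p=p+M@[0,0,a];M=M@E('y',-j[2]);p=p+M@[b,0,b2]
    M=M@E('x',sg[0]*j[3]);p=p+M@[0,s1,0];M=M@E('y',-j[4]);p=p+M@[L,0,0]
    M=M@E('x',sg[1]*j[5]+o6);p=p+M@[0,uy,ux];Z=M[:,0];Y=M[:,1];return p,np.c_[np.cross(Y,Z),Y,Z]
def res(x,sg):
    o=[]
    for j,p,e in D:
        q,M=fk(x,j,sg);o+=list(q-p);o+=list(.2*(M-E('xyz',e)).ravel())
    return np.array(o)
best=None
for sg in((1,1),(1,-1),(-1,1),(-1,-1)):
    for o6 in(0,90,180,-90):
        f=least_squares(res,[.5,.45,0,.3,0,-.1,-.05,0,0,0,.25,o6],args=(sg,))
        if best is None or f.cost<best[0]:best=(f.cost,f.x,sg)
_,X,SG=best
LO=[-176.03,-82.01,-58.28,-173.87,-174.79,-173.66];HI=[176.03,121.73,71.71,95.51,-.11,173.66]
def ik(p,e,seeds=None):
    p=np.array(p);bs=None
    for g in (seeds or [D[9][0],D[6][0],D[0][0],[60,0,-50,60,-40,0],[30,0,-40,30,-30,0],[0,0,-40,-30,-40,0]]):
        def r(j):
            q,M=fk(X,j,SG);return np.r_[q-p,.2*(M-E('xyz',e)).ravel()]
        f=least_squares(r,np.clip(g,np.array(LO)+.1,np.array(HI)-.1),bounds=(LO,HI),x_scale=30)
        if bs is None or f.cost<bs.cost:bs=f
    return np.sqrt(2*bs.cost).round(4),bs.x.round(1)
E
python3 - <<'E'
from kin2 import *
print(best[0],SG,X.round(4),np.abs(res(X,SG)).max().round(4))
e=[178.4,-46.3,-5]
for p in((.438,.187,.32),(.438,.187,.2),(.438,.187,.103),(.5,.187,.103),(.5,.1,.103),(.64,-.02,.175),(.55,0,.2)):print(p,ik(p,e))
E
```

```text
2.06917982712173e-06 (-1, -1) [ 6.0150e-01  4.6420e-01 -3.0000e-04  1.9880e-01 -3.0000e-04 -7.0000e-04
 -1.9090e-01 -4.0300e-02  1.0000e-04 -1.0000e-04  3.7750e-01 -9.0025e+01] 0.0008
(0.438, 0.187, 0.32) (np.float64(0.0096), array([ 75. , -18.5, -58.3,  55. , -59. , -24.7]))
(0.438, 0.187, 0.2) (np.float64(0.0643), array([ 69.6,  -6.4, -58.3,  52.8, -50.4, -27.4]))
(0.438, 0.187, 0.103) (np.float64(0.1018), array([ 65.9,   6.1, -58.3,  55.8, -44.2, -34.1]))
(0.5, 0.187, 0.103) (np.float64(0.0878), array([ 51.2,   9.1, -58.3,  73.2, -36.9, -37.1]))
(0.5, 0.1, 0.103) (np.float64(0.1116), array([ 41.5,   3. , -58.3,  61.8, -30.5, -15.5]))
(0.64, -0.02, 0.175) (np.float64(0.0665), array([  1.5,   2.1, -55. ,  95.5,  -7.7, -11.6]))
(0.55, 0, 0.2) (np.float64(0.0685), array([ 19.2,  -7.7, -58.3,  60.9, -16.3,   9.3]))
```

```bash
cat > scan.py <<'E'
from kin2 import *
rng=np.random.default_rng(0)
def sols(p,e,n=40,tol=.004):
    out=[]
    for _ in range(n):
        g=rng.uniform(np.array(LO)+1,np.array(HI)-1);g[0]=rng.uniform(-100,120);g[1]=rng.uniform(-60,90)
        q,v=ik(p,e,[g])
        if q<tol and not any(np.abs(v-w).max()<3 for w in out):out.append(v)
    return out
E
python3 - <<'E'
from scan import *
for lean in(25,35,46,55):
    for p in((.65,-.02,.175),(.64,-.02,.20),(.5,.15,.11),(.44,.187,.11)):
        print(lean,p,[s.tolist() for s in sols(p,[180,-lean,-5],25)])
E
```

```text
25 (0.65, -0.02, 0.175) [[19.6, 7.6, -39.1, 27.2, -22.7, 42.1]]
25 (0.64, -0.02, 0.2) [[20.7, 5.1, -37.2, 23.8, -26.9, 45.0]]
25 (0.5, 0.15, 0.11) []
25 (0.44, 0.187, 0.11) []
35 (0.65, -0.02, 0.175) []
35 (0.64, -0.02, 0.2) []
35 (0.5, 0.15, 0.11) []
35 (0.44, 0.187, 0.11) []
46 (0.65, -0.02, 0.175) []
46 (0.64, -0.02, 0.2) []
46 (0.5, 0.15, 0.11) []
46 (0.44, 0.187, 0.11) []
55 (0.65, -0.02, 0.175) []
55 (0.64, -0.02, 0.2) []
55 (0.5, 0.15, 0.11) []
55 (0.44, 0.187, 0.11) []
```

Run:
```python
from scan import *
B=np.array([.648,-.0165,.101]);Rc=E('z',-4.7)
for nm,xc,z0,gx in(('tag',-73,5,-18),('tag8',-66,5,-15),('lift',-73,35,-18),('mid',-40,20,-18),('in',12,18,-18),('home',0,0,-18)):
    for lean in(20,24,26,28,30,32):
        th=np.radians(lean);f=np.array([np.sin(th),0,-np.cos(th)])
        t=B+Rc@(np.array([xc+gx,0,z0+66])/1000+.019*f)
        s=sols(t,[180,-lean,-4.7],12,.003);print(nm,lean,t.round(3),[v.tolist() for v in s])
```

```text
tag 20 [ 0.564 -0.01   0.154] [[24.4, 2.7, -44.0, 21.3, -27.2, 43.3]]
tag 24 [ 0.565 -0.01   0.155] [[23.0, 1.1, -51.1, 34.4, -19.5, 31.6]]
tag 26 [ 0.566 -0.01   0.155] [[20.1, 0.3, -55.3, 45.7, -14.9, 22.7]]
tag 28 [ 0.566 -0.01   0.155] [[15.8, -0.2, -58.3, 57.5, -10.9, 14.6]]
tag 30 [ 0.567 -0.01   0.156] []
tag 32 [ 0.567 -0.01   0.156] []
tag8 20 [ 0.574 -0.01   0.154] [[23.8, 3.7, -42.7, 20.8, -27.3, 44.4]]
tag8 24 [ 0.575 -0.01   0.155] [[22.5, 2.1, -49.9, 33.7, -19.5, 32.7]]
tag8 26 [ 0.576 -0.011  0.155] [[19.7, 1.3, -54.1, 45.0, -14.8, 23.8]]
tag8 28 [ 0.576 -0.011  0.155] [[13.4, 0.7, -58.3, 62.3, -9.4, 11.9]]
tag8 30 [ 0.577 -0.011  0.156] []
tag8 32 [ 0.577 -0.011  0.156] []
lift 20 [ 0.564 -0.01   0.184] [[24.9, 0.7, -40.6, 18.3, -32.5, 46.4]]
lift 24 [ 0.565 -0.01   0.185] [[24.8, -1.1, -46.7, 27.4, -25.7, 37.6]]
lift 26 [ 0.566 -0.01   0.185] [[23.9, -1.9, -50.2, 34.0, -22.0, 31.8]]
lift 28 [ 0.566 -0.01   0.185] [[21.8, -2.6, -54.0, 43.1, -17.8, 24.6]]
lift 30 [ 0.567 -0.01   0.186] [[17.0, -3.3, -58.0, 56.7, -12.8, 14.9]]
lift 32 [ 0.567 -0.01   0.186] []
mid 20 [ 
[... 397 characters left out ...]
7] [[20.1, 10.0, -31.6, 16.1, -31.1, 52.6]]
in 24 [ 0.65  -0.017  0.168] [[20.0, 8.4, -38.2, 25.2, -23.4, 43.9]]
in 26 [ 0.65  -0.017  0.168] [[19.1, 7.6, -42.1, 32.7, -19.1, 37.2]]
in 28 [ 0.651 -0.017  0.168] [[16.4, 6.8, -46.8, 44.8, -13.9, 27.2]]
in 30 [ 0.651 -0.017  0.169] [[7.6, 6.0, -52.5, 71.2, -6.4, 8.2]]
in 32 [ 0.652 -0.017  0.169] []
home 20 [ 0.637 -0.016  0.149] [[20.5, 10.1, -35.0, 18.1, -27.8, 50.1]]
home 24 [ 0.638 -0.016  0.15 ] [[19.7, 8.5, -42.3, 29.9, -19.7, 39.1]]
home 26 [ 0.638 -0.016  0.15 ] [[17.6, 7.7, -46.9, 41.0, -14.6, 29.7]]
home 28 [ 0.639 -0.016  0.15 ] [[10.2, 6.8, -52.6, 64.4, -7.7, 12.6]]
home 30 [ 0.64  -0.016  0.151] []
home 32 [ 0.64  -0.016  0.151] []
```

Run:
```python
from scan import *
C=np.array([.4365,.188,.05]);Rc=E('z',-4.7)
for gx in(-24,-15):
  for gz in (62,72):
    for lean in(5,8,11,14,17,20):
        th=np.radians(lean);f=np.array([np.sin(th),0,-np.cos(th)])
        t=C+Rc@(np.array([gx,0,gz])/1000+.019*f)
        s=sols(t,[180,-lean,-4.7],6,.003);print(gx,gz,lean,t.round(3),[v.tolist() for v in s])
# predicted behaviour when descending with lean 46
g=D[9][0];e=[178.38,-46.26,-5.03]
for p in((.44,.187,.40),(.44,.187,.3),(.44,.187,.25),(.44,.187,.2),(.40,.187,.2)):
    q,v=ik(p,e,[g]);P,M=fk(X,v,SG);g=v;print(p,q,v,P.round(3),np.degrees(np.arccos(-M[2,2])).round(1),np.degrees(np.arctan2(M[1,2],M[0,2])).round(1),np.degrees(M[2,1]).round(2))
```

```text
-24 62 5 [0.414 0.19  0.093] [[53.2, 5.2, -42.5, 6.6, -39.8, 27.1]]
-24 62 8 [0.415 0.19  0.093] [[55.3, 3.8, -46.4, 11.7, -36.4, 20.8]]
-24 62 11 [0.416 0.19  0.093] [[57.0, 2.5, -50.6, 18.0, -33.0, 13.5]]
-24 62 14 [0.417 0.19  0.094] [[58.1, 1.3, -55.0, 25.7, -29.7, 5.2]]
-24 62 17 [0.418 0.19  0.094] []
-24 62 20 [0.419 0.189 0.094] []
-24 72 5 [0.414 0.19  0.103] [[53.3, 4.3, -41.7, 6.4, -41.5, 27.4]]
-24 72 8 [0.415 0.19  0.103] [[55.3, 2.9, -45.5, 11.3, -38.1, 21.3]]
-24 72 11 [0.416 0.19  0.103] [[57.1, 1.6, -49.5, 17.1, -34.9, 14.4]]
-24 72 14 [0.417 0.19  0.104] [[58.5, 0.4, -53.8, 24.2, -31.8, 6.6]]
-24 72 17 [0.418 0.19  0.104] [[58.9, -0.7, -58.1, 32.8, -28.9, -2.0]]
-24 72 20 [0.419 0.189 0.104] []
-15 62 5 [0.423 0.189 0.093] [[52.1, 5.9, -41.6, 6.5, -39.9, 28.3]]
-15 62 8 [0.424 0.189 0.093] [[54.1, 4.6, -45.5, 11.6, -36.4, 22.1]]
-15 62 11 [0.425 0.189 0.093] [[55.8, 3.3, -49.7, 17.8, -32.9, 14.9]]
-15 62 14 [0.426 0.189 0.094] [[56.8, 2.1, -54.1, 25.6, -29.5, 6.6]]
-15 62 17 [0.427 0.189 0.094] [[56.8, 1.1, -58.3, 34.5, -26.7, -2.0]]
-15 62 20 [0.428 0.189 0.094] []
[... 173 characters left out ...]
9, 2.3, -48.6, 17.0, -34.7, 15.8]]
-15 72 14 [0.426 0.189 0.104] [[57.2, 1.1, -52.9, 24.1, -31.5, 8.0]]
-15 72 17 [0.427 0.189 0.104] [[57.5, 0.0, -57.4, 32.9, -28.4, -0.7]]
-15 72 20 [0.428 0.189 0.104] []
(0.44, 0.187, 0.4) 0.0 [ 78.1 -22.1 -51.1  51.4 -67.2 -17.6] [0.44  0.187 0.4  ] 46.3 -7.2 1.04
(0.44, 0.187, 0.3) 0.0187 [ 73.6 -16.5 -58.3  54.6 -57.1 -24.8] [0.442 0.192 0.308] 43.6 -9.7 2.32
(0.44, 0.187, 0.25) 0.0419 [ 71.3 -11.7 -58.3  53.5 -53.6 -25.7] [0.446 0.198 0.269] 40.5 -13.5 3.96
(0.44, 0.187, 0.2) 0.0637 [ 69.2  -6.3 -58.3  53.2 -50.1 -27.3] [0.449 0.206 0.227] 38.0 -17.8 5.8
(0.4, 0.187, 0.2) 0.0688 [ 79.4  -8.6 -58.3  46.1 -57.1 -29.9] [0.407 0.208 0.23 ] 37.7 -19.4 6.41
```

```bash
cat > sim.py <<'E'
from kin2 import *
def sim(j,rows,w=.2):
    P,M=fk(X,j,SG)
    for r in rows:
        p=P+M@(np.array(r[0])/100);Mt=M@E('z',r[1])
        f=least_squares(lambda q:np.r_[fk(X,q,SG)[0]-p,w*(fk(X,q,SG)[1]-Mt).ravel()],np.clip(j,np.array(LO)+.01,np.array(HI)-.01),bounds=(LO,HI),x_scale=30)
        j=f.x;P,M=fk(X,j,SG)
    return j,P,M
def show(j,P,M):print(j.round(1),P.round(3),'lean',np.degrees(np.arccos(-M[2,2])).round(1),'az',np.degrees(np.arctan2(M[1,2],M[0,2])).round(1),'ys',np.degrees(M[2,1]).round(2))
E
python3 - <<'E'
from sim import *
# check vs logged stretch: state after 17.62 -> 18.38
j,P,M=sim([6.7,44.3,71.6,0,-114.3,78.1],[[[6,0,-1.5],0]]*6);show(j,P,M)
e=[178.38,-46.26,-5.03]
for y in(-.1,-.2,-.28):
    q,v=ik((.5,y,.42),e);print('start',y,q)
    j=v
    for k in range(6):
        P,M=fk(X,j,SG);d=M.T@np.array([-.055,0,-.015])*100
        j,P,M=sim(j,[[d,0]]*2);show(j,P,M)
E
```

```text
[  8.6  44.8  71.7  11.9 -79.9  77.7] [ 1.071 -0.105  0.575] lean 38.7 az -10.4 ys 3.06
start -0.1 0.0
[ 54.2 -50.  -58.3  44.8 -63.8  16. ] [ 0.39 -0.1   0.39] lean 46.1 az -7.2 ys 1.07
[ 42.4 -56.2 -53.7  28.3 -61.6  38. ] [ 0.332 -0.139  0.359] lean 41.1 az 3.0 ys -3.9
[ -2.3 -51.8 -42.9  -8.  -59.   92.3] [ 0.225 -0.154  0.33 ] lean 40.7 az 8.2 ys -6.42
[ -0.6 -68.5 -45.   -6.  -73.3  88.6] [ 0.115 -0.154  0.3  ] lean 40.7 az 8.2 ys -6.42
[ -1.8 -82.  -42.5  -5.9 -90.2  87.8] [ 0.008 -0.152  0.272] lean 39.7 az 7.5 ys -5.92
[ -10.1  -82.   -38.5   -6.3 -102.7   94.2] [-0.079 -0.138  0.264] lean 31.3 az 1.7 ys -2.39
start -0.2 0.0
[  8.3 -38.3 -48.4  19.1 -36.3  65.1] [ 0.39 -0.2   0.39] lean 46.2 az -7.3 ys 1.19
[ 20.4 -57.8 -54.2  22.8 -53.1  57.5] [ 0.284 -0.208  0.359] lean 45.8 az -5.2 ys 0.15
[ -5.4 -61.6 -48.1  -0.2 -57.7  90.5] [ 0.174 -0.208  0.329] lean 45.8 az -5.2 ys 0.15
[ -2.3 -78.9 -47.4   2.2 -75.7  87.6] [ 0.064 -0.208  0.299] lean 45.8 az -5.2 ys 0.15
[ -9.7 -82.  -43.2   0.8 -89.   93.4] [-0.028 -0.195  0.285] lean 39.8 az -11.0 ys 2.84
[ -15.1  -82.   -39.4    2.1 -101.    98. ] [-0.112 -0.182  0.28 ] lean 31.7 az -19.1 ys 5.76
start -0.28 0.0
[-21.6 -25.2 -30.1 -15.9 -40.9 113.7] [ 0.39  -0.28   0.389] lean 46.2 az -7.2 ys 1.09
[-47.6 -27.2 -27.8 -34.3 -56.1 142.8] [ 0.28  -0.28   0.359] lean 46.2 az -7.2 ys 1.09
[-81.8 -22.  -25.6 -45.7 -76.5 173.3] [ 0.17  -0.28   0.329] lean 46.2 az -7.2 ys 1.09
[-89.7 -22.3 -25.9 -38.3 -80.2 173.7] [ 0.081 -0.273  0.313] lean 38.5 az -11.0 ys 0.19
[-95.5 -21.1 -26.4 -30.2 -80.7 173.7] [-0.005 -0.268  0.295] lean 30.2 az -15.0 ys -0.39
[-100.6  -18.3  -27.3  -22.   -78.4  173.7] [-0.09  -0.267  0.276] lean 21.8 az -19.3 ys -0.59
```

Run:
```python
from sim import *
for w in(.2,.5,1,2):
    print('w',w,end=' ');show(*sim([6.7,44.3,71.6,0,-114.3,78.1],[[[6,0,-1.5],0]]*6,w))
e=[178.38,-46.26,-5.03]
for w in(.5,1.):
  for y in(-.05,.05,.13):
    q,v=ik((.5,y,.40),e);print('start',w,y,q);j=v
    for k in range(4):
        P,M=fk(X,j,SG)
        for _ in range(3):
            d=M.T@np.array([0,0,-.05])*100;j,P,M=sim(j,[[d,0]],w)
        show(j,P,M)
        if P[2]<.2:break
```

```text
w 0.2 [  8.6  44.8  71.7  11.9 -79.9  77.7] [ 1.071 -0.105  0.575] lean 38.7 az -10.4 ys 3.06
w 0.5 [  7.1  47.9  71.7   3.8 -99.8  78.8] [ 0.975 -0.097  0.436] lean 14.5 az -8.0 ys 0.68
w 1 [   6.4   49.4   71.7    1.  -106.2   78.7] [ 0.941 -0.094  0.393] lean 6.2 az -3.0 ys -0.24
w 2 [   6.2   50.    71.7    0.2 -108.    78.6] [ 0.931 -0.093  0.382] lean 3.8 az 2.6 ys -0.52
start 0.5 -0.05 0.0
[ 17.8 -20.7 -58.3  52.1 -20.   22.2] [ 0.524 -0.063  0.318] lean 42.3 az -5.8 ys 0.35
[  9.  -11.1 -58.3  49.2  -9.3  29.9] [ 0.549 -0.087  0.246] lean 37.3 az -2.7 ys -1.16
[  3.7  -0.4 -57.1  35.5  -0.1  47.3] [ 0.559 -0.121  0.157] lean 33.2 az 3.6 ys -3.86
start 0.5 0.05 0.0
[ 37.6 -17.8 -58.3  62.  -33.2  -2.6] [0.527 0.061 0.319] lean 42.4 az -8.3 ys 1.49
[ 28.9  -7.  -58.3  72.1 -23.9  -9.6] [0.57  0.08  0.248] lean 37.7 az -10.3 ys 2.29
[ 18.6   4.2 -58.2  95.5 -17.4 -27. ] [0.602 0.103 0.161] lean 33.7 az -13.9 ys 3.7
start 0.5 0.13 0.0
[ 49.2 -12.5 -58.3  67.1 -39.4 -18.1] [0.522 0.151 0.302] lean 43.5 az -9.1 ys 1.93
[ 40.2   0.  -58.3  82.  -31.  -30.6] [0.563 0.188 0.215] lean 
[... 403 characters left out ...]
57.2  46.8  -0.1  41.7] [ 0.563 -0.163  0.234] lean 39.4 az -3.3 ys -0.89
start 1.0 0.05 0.0
[ 36.1 -18.5 -58.3  66.2 -32.3  -4.8] [0.535 0.065 0.339] lean 45.0 az -7.6 ys 1.2
[ 17.8  -7.2 -58.3  95.5 -17.7 -23.1] [0.599 0.091 0.281] lean 43.7 az -8.1 ys 1.45
[ 23.7  -3.  -58.3  95.5 -21.6 -28.8] [0.597 0.131 0.245] lean 41.9 az -9.6 ys 2.12
[ 30.1   2.  -58.3  95.5 -25.5 -35.6] [0.59  0.175 0.203] lean 40.3 az -11.4 ys 2.95
start 1.0 0.13 0.0
[ 48.  -13.  -58.3  70.4 -38.7 -19.6] [0.528 0.157 0.316] lean 45.4 az -7.9 ys 1.36
[ 34.7  -0.7 -58.3  95.5 -28.8 -37.8] [0.581 0.203 0.24 ] lean 44.4 az -8.8 ys 1.79
[ 41.8   5.7 -58.3  95.5 -33.  -46.3] [0.565 0.254 0.187] lean 43.0 az -10.8 ys 2.73
```

```bash
cat > greedy.py <<'E'
from sim import *
import itertools
dirs=[np.array(d,float)/np.linalg.norm(d) for d in itertools.product((-1,0,1),repeat=3) if any(d)]
def lv(M):return np.degrees(np.arccos(-M[2,2]))*M[:2,2]/np.hypot(*M[:2,2])
def run(j,n,tgt,zmin=.22,w=.45,step=6,pre=None):
    P,M=fk(X,j,SG);rows=[]
    for i in range(n):
        best=None
        for d in dirs:
            r=[(M.T@d*step).round(1),0];k=sim(j,[r],w)
            if k[1][2]<zmin or not .27<k[1][0]<.62 or np.hypot(*k[1][:2])<.3 or np.abs(k[0]-j).max()>14:continue
            P2,M2=k[1],k[2]
            c=np.linalg.norm(lv(M2)-tgt)
            # one look-ahead along same direction
            k2=sim(k[0],[[(M2.T@d*step),0]]*2,w);c=.3*c+np.linalg.norm(lv(k2[2])-tgt)
            if best is None or c<best[0]:best=(c,r,k)
        if best is None:break
        rows.append([best[1][0].tolist(),0,8.7]);j,P,M=best[2]
        if i%3==2 or i==n-1:show(j,P,M)
        if np.linalg.norm(lv(M)-tgt)<2:show(j,P,M);break
    print(len(rows),rows);return j
E
time timeout 500 python3 - <<'E'
from greedy import *
s=get_state();tgt=14*np.array([np.cos(np.radians(-4.7)),np.sin(np.radians(-4.7))])
j=list(s['joints']);print(lv(fk(X,j,SG)[1]))
# go first near limit
e=[178.38,-46.26,-5.03]
q,v=ik((.46,.0,.36),e,[j]);print(q,v)
P,M=fk(X,v,SG)
run(v,24,tgt)
E
```

```text
[46.02307848 -5.82337353]
0.0113 [ 46.2 -32.  -58.3  50.9 -46.4   7.3]
[ 32.3 -20.  -58.3  48.5 -30.6  14. ] [ 0.502 -0.003  0.287] lean 37.1 az -6.9 ys 0.81
[ 34.9 -19.7 -58.3  36.  -32.9  22.4] [ 0.464 -0.012  0.235] lean 29.8 az -5.0 ys -0.13
[ 50.3 -34.  -58.3  23.6 -52.9  22.6] [ 0.363 -0.026  0.231] lean 23.9 az -1.7 ys -1.31
[ 55.5 -47.1 -50.7  17.9 -74.4  26.8] [ 0.302 -0.08   0.286] lean 21.3 az 0.8 ys -2.01
[ 54.5 -46.6 -58.3  18.6 -66.5  25.1] [ 0.302 -0.08   0.226] lean 21.3 az 0.8 ys -2.01
[ 55.4 -47.1 -50.7  17.9 -74.4  26.8] [ 0.302 -0.08   0.286] lean 21.3 az 0.8 ys -2.01
[ 54.5 -46.6 -58.3  18.6 -66.5  25.1] [ 0.302 -0.08   0.226] lean 21.3 az 0.8 ys -2.01
[ 55.4 -47.1 -50.7  17.9 -74.4  26.8] [ 0.302 -0.08   0.286] lean 21.3 az 0.8 ys -2.01
24 [[[-4.2, -0.1, 4.3], 0, 8.7], [[-4.0, -0.1, 4.5], 0, 8.7], [[-3.8, -0.1, 4.6], 0, 8.7], [[-3.6, -0.1, 4.8], 0, 8.7], [[-5.9, 0.4, 1.1], 0, 8.7], [[-5.8, 0.4, 1.3], 0, 8.7], [[-5.8, 0.4, 1.6], 0, 8.7], [[-5.3, 0.5, -2.8], 0, 8.7], [[-5.7, 0.4, 1.9], 0, 8.7], [[-5.6, 0.4, 2.2], 0, 8.7], [[-3.6, 4.6, -1.6], 0, 8.7], [[2.2, -0.2, -5.6], 0, 8.7], [[-2.2, 0.2, 5.6], 0, 8.7], [[2.2, -0.2, -5.6], 0, 8.7], [[-2.2, 0.2, 5.6], 0, 8.7], [[2.2, -0.2, -5.6], 0, 8.7], [[-2.2, 0.2, 5.6], 0, 8.7], [[2.2, -0.2, -5.6], 0, 8.7], [[-2.2, 0.2, 5.6], 0, 8.7], [[2.2, -0.2, -5.6], 0, 8.7], [[-2.2, 0.2, 5.6], 0, 8.7], [[2.2, -0.2, -5.6], 0, 8.7], [[-2.2, 0.2, 5.6], 0, 8.7], [[2.2, -0.2, -5.6], 0, 8.7]]
real	1m13.144s
user	1m13.373s
sys	0m0.221s
```

```bash
python3 -c "
from h import *
plan([(.47,.0,.36)])"
```

```text
4 [[[-3.2, 4.9, -0.2], 0, 8.7], [[-3.2, 4.9, -0.2], 0, 8.7], [[-3.2, 4.9, -0.2], 0, 8.7], [[-3.2, 4.9, -0.2], 0, 8.7]]
```

Emit:
jog_arm([
  [[-3.2,4.9,-0.2],0,8.7],
  [[-3.2,4.9,-0.2],0,8.7],
  [[-3.2,4.9,-0.2],0,8.7],
  [[-3.2,4.9,-0.2],0,8.7],
  [[-4.2,-0.1,4.3],0,8.7],
  [[-4.0,-0.1,4.5],0,8.7],
  [[-3.8,-0.1,4.6],0,8.7],
  [[-3.6,-0.1,4.8],0,8.7],
  [[-5.9,0.4,1.1],0,8.7],
  [[-5.8,0.4,1.3],0,8.7],
])

```text
time_s: 22.68
tcp_pos: [0.4725, -0.0117, 0.2343]
eef_rot: [-179.6, -29.9, -5.6]
contact_force: [0.2, -0.9, 0.6]
gripper_width: 0.0868
gripper_force: 0.0
```

```bash
cat > g2.py <<'E'
from greedy import *
st();s=get_state();tgt=14*np.array([np.cos(np.radians(-4.7)),np.sin(np.radians(-4.7))])
run(list(s['joints']),9,tgt,zmin=.17)
E
timeout 300 python3 g2.py
```

```text
t 22.68 j [ 33.6 -18.5 -58.   36.3 -31.5  22.6] p [ 0.4725 -0.0117  0.2343] rpy [-179.57  -29.87   -5.65]
lean 29.87 az -4.8 yslope -0.38 r,az 0.473 -1.4
F [ 0.2 -0.9  0.6] w 0.0868 g 0.0
[ 44.4 -22.9 -58.3  25.  -40.7  23.4] [0.405 0.008 0.202] lean 23.0 az -0.4 ys -1.82
[ 70.1 -21.1 -58.3  21.7 -49.    1. ] [0.346 0.123 0.175] lean 17.2 az -0.4 ys -1.38
[ 86.9 -29.  -58.3  16.7 -61.6 -10.1] [0.286 0.125 0.18 ] lean 14.7 az -2.7 ys -0.62
8 [[[-5.8, 0.4, 1.6], 0, 8.7], [[-5.7, 0.4, 1.8], 0, 8.7], [[-4.9, -3.1, 1.6], 0, 8.7], [[-4.8, -3.1, 1.8], 0, 8.7], [[-4.8, -3.1, 2.0], 0, 8.7], [[-4.7, -3.1, 2.2], 0, 8.7], [[-3.7, 4.6, -1.2], 0, 8.7], [[-4.6, -3.1, 2.4], 0, 8.7]]
```

Emit:
jog_arm([
  [[-5.8,0.4,1.6],0,8.7],
  [[-5.7,0.4,1.8],0,8.7],
  [[-4.9,-3.1,1.6],0,8.7],
  [[-4.8,-3.1,1.8],0,8.7],
  [[-4.8,-3.1,2.0],0,8.7],
  [[-4.7,-3.1,2.2],0,8.7],
  [[-3.7,4.6,-1.2],0,8.7],
  [[-4.6,-3.1,2.4],0,8.7],
])

```text
time_s: 23.68
tcp_pos: [0.2772, 0.1256, 0.1816]
eef_rot: [-177.9, -13.5, -5.5]
contact_force: [1.0, 2.1, -0.2]
gripper_width: 0.087
gripper_force: 0.0
```

Run:
```python
from scan import *
st()
c=shot('scene');cv2.imwrite('pics/s3.png',c['pixels'])
for ce,A,m in blobs(c,55,85,110,50,20): print(ce.round(1),A,onplane(c,ce,.153)[0].round(4),onplane(c,ce,.106)[0].round(4))
s=get_state();e=list(s['eef_rot']);M=E('xyz',e);Rc=E('z',-4.7)
for turn in(0,):
  for gz in(66,72):
    t=np.array([.4365,.188,.05])+Rc@[-.024,0,gz/1000]+.019*M[:,2]
    print(gz,t.round(4),ik(t,e,[s['joints']]))
plan([(.417,.19,.25)])
```

```text
t 23.68 j [ 88.5 -31.1 -58.   15.3 -62.7 -10.7] p [0.2772 0.1256 0.1816] rpy [-177.91  -13.46   -5.51]
lean 13.62 az 3.4 yslope -2.03 r,az 0.304 24.4
F [ 1.   2.1 -0.2] w 0.087 g 0.0
[260.5 162. ] 202 [0.4394 0.1869 0.153 ] [0.4305 0.2112 0.106 ]
[281. 252.] 239 [ 0.5792 -0.023   0.153 ] [ 0.5777 -0.01    0.106 ]
66 [0.417  0.1902 0.0975] (np.float64(0.0), array([ 57.4,   0.5, -54.2,  22.9, -29.3,   8.5]))
72 [0.417  0.1902 0.1035] (np.float64(0.0), array([ 57.5,  -0.1, -53.5,  22.1, -30.5,   9.3]))
3 [[[5.0, -2.3, -1.1], 0, 8.7], [[5.0, -2.3, -1.1], 0, 8.7], [[5.0, -2.3, -1.1], 0, 8.7]]
```

Emit:
jog_arm([
  [[5.0,-2.3,-1.1],0,8.7],
  [[5.0,-2.3,-1.1],0,8.7],
  [[5.0,-2.3,-1.1],0,8.7],
  [[0,0,0],0,8.7],
])

```text
time_s: 24.22
tcp_pos: [0.4136, 0.1808, 0.2441]
eef_rot: [-179.1, -13.7, -5.3]
contact_force: [-1.1, -0.1, -0.7]
gripper_width: 0.0871
gripper_force: 0.0
```

Run:
```python
from h import *
st()
c=shot('wrist')
for ce,A,m in blobs(c,50,88,90,40,60): print(ce.round(1),A,onplane(c,ce,.155)[0].round(4))
c=shot('side')
print(proj(c,[(.438,.188,.155),(.438,.188,.05)]))
for ce,A,m in blobs(c,50,88,90,40,20): print(ce.round(1),A,onplane(c,ce,.153)[0].round(4),onplane(c,ce,.106)[0].round(4))
plan([(.4166,.1904,.0936)])
```

```text
t 24.23 j [ 59.4 -10.3 -38.8  14.5 -55.6  17.9] p [0.4136 0.1808 0.2441] rpy [-179.13  -13.65   -5.25]
lean 13.68 az -1.6 yslope -0.85 r,az 0.451 23.6
F [-1.1 -0.1 -0.7] w 0.0871 g 0.0
[419.6  47.2] 1650 [0.558  0.0201 0.155 ]
[244.9 194.6] 2030 [0.4379 0.1906 0.155 ]
[[224.44117172 159.60116042]
 [226.3689084  187.11029798]]
[221.5 156.8] 47 [0.4374 0.2032 0.153 ] [0.4587 0.2482 0.106 ]
[225.1 162.9] 86 [0.4346 0.1783 0.153 ] [0.4558 0.2219 0.106 ]
[310.9 201.4] 191 [ 0.5458 -0.0414  0.153 ] [ 0.5736 -0.0111  0.106 ]
3 [[[-1.0, -0.3, 4.9], 0, 8.7], [[-1.0, -0.3, 4.9], 0, 8.7], [[-1.0, -0.3, 4.9], 0, 8.7]]
```

Emit:
jog_arm([
  [[-1.0,-0.3,4.9],0,8.7],
  [[-1.0,-0.3,4.9],0,8.7],
  [[-1.0,-0.4,4.9],0,8.7],
  [[0,0,0],0,8.7],
  [[0,0,0],0,5],
  [[0,0,0],0,5],
  [[0,0,0],0,5],
  [[0,0,0],0,5],
], newtons=45)

```text
time_s: 25.32
tcp_pos: [0.4163, 0.1913, 0.094]
eef_rot: [-179.0, -13.7, -5.1]
contact_force: [-5.5, 1.7, 10.4]
gripper_width: 0.0579
gripper_force: 45.0
```

Run:
```python
from h import *
st()
```

```text
t 25.32 j [ 57.9   1.  -54.8  24.5 -29.2   6.2] p [0.4163 0.1913 0.094 ] rpy [-178.98  -13.66   -5.07]
lean 13.7 az -0.8 yslope -0.99 r,az 0.458 24.7
F [-5.5  1.7 10.4] w 0.0579 g 45.0
```

Run:
```python
from h import *
T=plan([(.4163,.1913,.18),(.53,-.006,.18),(.5516,-.0086,.166)],op=5)
```

```text
7 [[[1.0, -0.1, -4.2], 0, 5], [[1.0, -0.1, -4.2], 0, 5], [[3.2, 4.7, 0.7], 0, 5], [[3.2, 4.7, 0.7], 0, 5], [[3.2, 4.7, 0.7], 0, 5], [[3.2, 4.7, 0.7], 0, 5], [[1.7, 0.1, 1.9], 0, 5]]
```

Emit:
jog_arm([
  [[1.0,-0.1,-4.2],0,5],
  [[1.0,-0.1,-4.2],0,5],
  [[3.2,4.7,0.7],0,5],
  [[3.2,4.7,0.7],0,5],
  [[3.2,4.7,0.7],0,5],
  [[3.2,4.7,0.7],0,5],
  [[1.7,0.1,1.9],0,5],
  [[0,0,0],0,5],
  [[0,0,0],0,5],
])

```text
time_s: 26.45
tcp_pos: [0.5492, -0.0112, 0.1636]
eef_rot: [-179.3, -13.4, -5.1]
contact_force: [-0.2, 0.8, -4.5]
gripper_width: 0.0579
gripper_force: 45.0
```

Run:
```python
from h import *
st()
for n in('scene','side'):
    c=shot(n)
    cv2.imwrite(f'pics/{n}4.png',c['pixels'])
    for nm,a,b in(('g',50,88),('b',105,130),('o',5,14)):
      for ce,A,m in blobs(c,a,b,100,45,40): 
        q=onplane(c,ce,.106)[0]
        if .5<q[0]<.66 and abs(q[1])<.25: print(n,nm,ce.round(1),A,'tag',q.round(4),'cap',onplane(c,ce,.223)[0].round(4))
a=cv2.imread('pics/scene4.png')[190:320,200:360];b=cv2.imread('pics/side4.png')[120:260,260:420]
f=lambda x:cv2.resize(x,(390,340),interpolation=cv2.INTER_CUBIC)
cv2.imwrite('pics/both4.png',np.hstack([f(a),f(b)]))
```

```text
t 26.45 j [ 23.2   3.9 -34.9   8.9 -39.3  55.4] p [ 0.5492 -0.0112  0.1636] rpy [-179.26  -13.4    -5.11]
lean 13.42 az -1.9 yslope -0.72 r,az 0.549 -1.2
F [-0.2  0.8 -4.5] w 0.0579 g 45.0
scene g [285.8 234.8] 92 tag [0.5727 0.0376 0.106 ] cap [ 0.5769 -0.0007  0.223 ]
scene g [281.2 245.2] 129 tag [0.5718 0.0067 0.106 ] cap [ 0.5761 -0.0276  0.223 ]
scene b [301.3 211.3] 226 tag [0.5878 0.1147 0.106 ] cap [0.5901 0.0666 0.223 ]
scene o [258.8 296.3] 304 tag [ 0.5674 -0.134   0.106 ] cap [ 0.5723 -0.1505  0.223 ]
scene o [287.9 304.1] 281 tag [ 0.6391 -0.1237  0.106 ] cap [ 0.6349 -0.1415  0.223 ]
side o [338.9 237.7] 264 tag [ 0.5632 -0.1358  0.106 ] cap [ 0.4954 -0.1936  0.223 ]
```

View pics/both4.png

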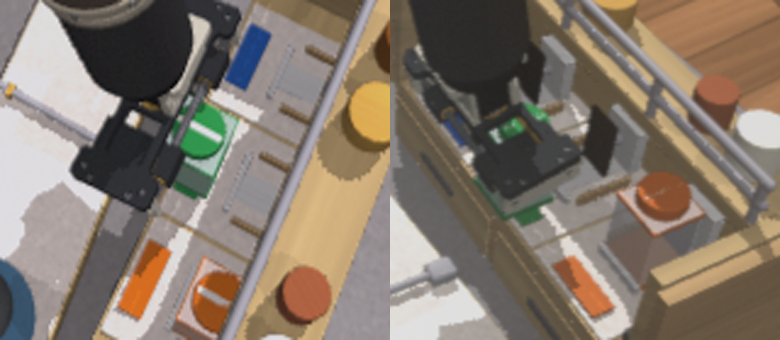

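The crop shows the canister upright in the jaws at scene pixel (282,240), just in front of the green bay, with the black keeper free behind it. It sits about 3 mm to the right of the centreline, so I'll correct that while advancing under the board.

Emit:
jog_arm([
  [[1.75,-0.1,0.42],0,5],
  [[1.75,-0.1,0.42],0,5],
  [[1.75,-0.1,0.42],0,5],
  [[0,0,0],0,5],
])

```text
time_s: 27.05
tcp_pos: [0.6051, -0.0116, 0.1648]
eef_rot: [-179.2, -13.6, -5.0]
contact_force: [-1.0, -0.5, -5.4]
gripper_width: 0.0577
gripper_force: 45.0
```

Run:
```python
from h import *
st();T=T_tool();print('tool dir',(T[:3,:3].T@[.9966,-.082,0]).round(3),(T[:3,:3].T@[0,0,-1]).round(3))
Rc=R.from_euler('z',-4.7,degrees=True).as_matrix();B=np.array([.648,-.0165,.101])
print('xc est',(Rc.T@(T[:3,3]+[.0217,-.0018,-.044]-B)*1000).round(1))
c=shot('scene');cv2.imwrite('pics/scene5.png',c['pixels'])
```

```text
t 27.05 j [ 20.6   9.2 -28.2   7.9 -40.3  59. ] p [ 0.6051 -0.0116  0.1648] rpy [-179.2   -13.57   -5.02]
lean 13.59 az -1.6 yslope -0.78 r,az 0.605 -1.1
F [-1.  -0.5 -5.4] w 0.0577 g 45.0
tool dir [ 0.972 -0.002  0.235] [-0.235  0.014  0.972]
xc est [-21.3   1.4  19.8]
```

Emit:
jog_arm([
  [[0.36,0,0.2],0,5],
  [[0.36,0,0.2],0,5],
  [[0.36,0,0.2],0,5],
  [[0,0,0],0,5],
])

```text
time_s: 27.6
tcp_pos: [0.6165, -0.0135, 0.161]
eef_rot: [-179.2, -13.5, -5.1]
contact_force: [0.3, 0.3, -3.8]
gripper_width: 0.0578
gripper_force: 45.0
```

Emit:
jog_arm([
  [[0.3,0,0.07],0,5],
  [[0.3,0,0.07],0,5],
  [[0,0,0],0,5],
])

```text
time_s: 27.98
tcp_pos: [0.6224, -0.014, 0.161]
eef_rot: [-179.2, -13.5, -5.1]
contact_force: [-1.7, -0.4, -4.1]
gripper_width: 0.0579
gripper_force: 45.0
```

Emit:
jog_arm([
  [[0.3,0,0.07],0,5],
  [[0,0,0],0,5],
])

```text
time_s: 28.22
tcp_pos: [0.6252, -0.0144, 0.1609]
eef_rot: [-179.2, -13.5, -5.1]
contact_force: [-3.3, -0.2, -3.3]
gripper_width: 0.0581
gripper_force: 45.0
```

Emit:
jog_arm([
  [[0.3,0,0.07],0,5],
  [[0.2,0,0.05],0,5],
  [[0,0,0],0,5],
])

```text
time_s: 28.6
tcp_pos: [0.6299, -0.0149, 0.1607]
eef_rot: [-179.2, -13.4, -5.1]
contact_force: [-6.0, 0.9, -3.5]
gripper_width: 0.0576
gripper_force: 45.0
```

Run:
```python
from h import *
st()
F=[]
for k in range(3):
    c=shot('side');F.append(get_state()['contact_force'])
print(np.mean(F,0).round(2))
cv2.imwrite('pics/s6.png',cv2.resize(c['pixels'][110:240,260:430],None,fx=4,fy=4,interpolation=cv2.INTER_CUBIC))
T=T_tool();Rc=R.from_euler('z',-4.7,degrees=True).as_matrix();B=np.array([.648,-.0165,.101])
print('xc est',(Rc.T@(T[:3,3]+[.0217,-.0018,-.044]-B)*1000).round(1))
g=T[:3,3]-.019*T[:3,2];print('corner rel bay',(Rc.T@(g-.047*T[:3,2]+.039*T[:3,0]-B)*1000).round(1))
```

```text
t 28.6 j [ 19.3  11.8 -25.2   7.4 -40.6  60.6] p [ 0.6299 -0.0149  0.1607] rpy [-179.24  -13.43   -5.1 ]
lean 13.45 az -1.8 yslope -0.74 r,az 0.63 -1.4
F [-6.   0.9 -3.5] w 0.0576 g 45.0
[-6.8   0.98 -3.65]
xc est [ 3.5  0.1 15.7]
corner rel bay [  4.3  -0.9 132.9]
```

View pics/s6.png

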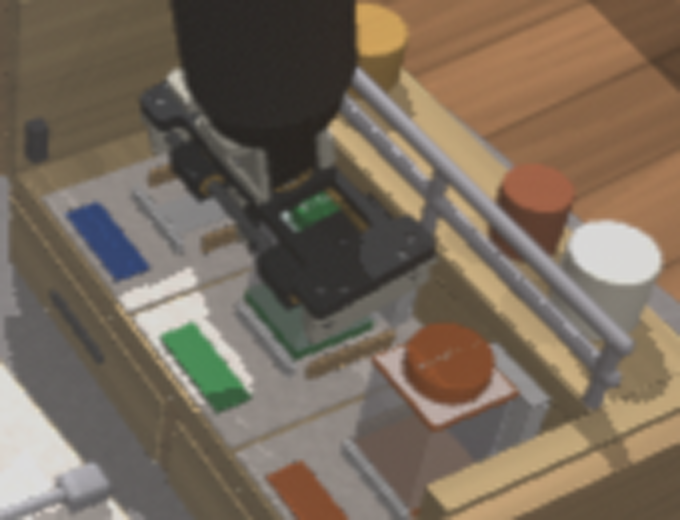

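Emit:
jog_arm([
  [[0.2,0,0.05],0,5],
  [[0.1,0,0.02],0,5],
  [[0,0,0],0,5],
])

```text
time_s: 29.12
tcp_pos: [0.6324, -0.0153, 0.1604]
eef_rot: [-179.3, -13.4, -5.1]
contact_force: [-8.2, 0.2, -2.7]
gripper_width: 0.0575
gripper_force: 45.0
```

```bash
cat > f.py <<'E'
from h import *
F=[];Mo=[]
for k in range(4):
    s=get_state();F.append(s['contact_force']);Mo.append(s['moment']);c=capture('side')
T=T_tool();Rc=R.from_euler('z',-4.7,degrees=True).as_matrix();B=np.array([.648,-.0165,.101])
g=T[:3,3]-.019*T[:3,2]
print('F',np.mean(F,0).round(2),'M',np.mean(Mo,0).round(2),'xc',(Rc.T@(T[:3,3]+[.0217,-.0018,-.044]-B)*1000).round(1),'corner',(Rc.T@(g-.047*T[:3,2]+.039*T[:3,0]-B)*1000).round(1),'rpy',np.round(get_state()['eef_rot'],2),get_state()['time_s'])
E
python3 f.py
```

```text
F [-7.8   0.81 -3.3 ] M [ 0.34  3.92 -0.04] xc [ 6.  -0.1 15.4] corner [  6.9  -1.1 132.6] rpy [-179.26  -13.36   -5.11] 29.325
```

Emit:
jog_arm([
  [[0.15,0,0.03],0,5],
  [[0,0,0],0,5],
])

```text
time_s: 29.58
tcp_pos: [0.6336, -0.0155, 0.1603]
eef_rot: [-179.3, -13.3, -5.1]
contact_force: [-8.9, 1.5, -3.2]
gripper_width: 0.0579
gripper_force: 45.0
```

```bash
python3 f.py
```

```text
F [-8.5   1.27 -3.16] M [ 0.42  4.22 -0.02] xc [ 7.2 -0.2 15.3] corner [  8.2  -1.2 132.5] rpy [-179.26  -13.33   -5.11] 29.775
```

Emit:
jog_arm([
  [[0.15,0,0.03],0,5],
  [[0,0,0],0,5],
])

```text
time_s: 30.02
tcp_pos: [0.6339, -0.0157, 0.1599]
eef_rot: [-179.3, -13.2, -5.1]
contact_force: [-14.2, 1.5, -1.1]
gripper_width: 0.0578
gripper_force: 45.0
```

```bash
python3 f.py
```

```text
F [-14.01   1.71  -1.03] M [0.73 5.43 0.43] xc [ 7.7 -0.4 14.9] corner [  8.8  -1.3 132. ] rpy [-179.3   -13.22   -5.09] 30.225
```

Force has jumped to 14 N with almost no advance, so the gripper body is lightly touching the board edge. The keeper is compressed about 11 mm, which is past the 10 mm needed. Now lowering gently while watching Fz.

Emit:
jog_arm([
  [[-0.06,0,0.24],0,5],
  [[-0.05,0,0.24],0,5],
  [[0,0,0],0,5],
])

```text
time_s: 30.6
tcp_pos: [0.6342, -0.0158, 0.1548]
eef_rot: [-179.3, -13.2, -5.1]
contact_force: [-11.4, 1.1, -3.1]
gripper_width: 0.058
gripper_force: 45.0
```

```bash
python3 f.py
```

```text
F [-11.17   1.17  -3.44] M [0.28 4.84 0.04] xc [ 7.9 -0.5  9.8] corner [  9.   -1.5 126.9] rpy [-179.3   -13.23   -5.12] 30.8
```

Emit:
jog_arm([
  [[-0.07,0,0.29],0,5],
  [[-0.07,0,0.29],0,5],
  [[0,0,0],0,5],
])

```text
time_s: 31.18
tcp_pos: [0.6345, -0.0157, 0.1489]
eef_rot: [-179.3, -13.3, -5.1]
contact_force: [-10.1, 0.7, -3.3]
gripper_width: 0.0576
gripper_force: 45.0
```

```bash
python3 f.py
```

```text
F [-9.93  0.74 -3.53] M [ 0.28  4.5  -0.04] xc [ 8.2 -0.3  3.9] corner [  9.3  -1.3 121.1] rpy [-179.29  -13.26   -5.12] 31.375
```

Emit:
jog_arm([
  [[-0.06,0,0.24],0,5],
  [[-0.03,0,0.12],0,5],
  [[0,0,0],0,5],
])

```text
time_s: 31.75
tcp_pos: [0.6347, -0.0156, 0.1454]
eef_rot: [-179.3, -13.3, -5.1]
contact_force: [-10.3, 0.6, -3.4]
gripper_width: 0.0576
gripper_force: 45.0
```

```bash
python3 f.py
```

```text
F [-9.87  0.39 -3.04] M [ 0.2   4.4  -0.11] xc [ 8.4 -0.2  0.5] corner [  9.4  -1.2 117.7] rpy [-179.28  -13.28   -5.13] 31.95
```

Emit:
jog_arm([
  [[-0.03,0,0.12],0,5],
  [[-0.02,0,0.1],0,5],
  [[0,0,0],0,5],
])

```text
time_s: 32.33
tcp_pos: [0.6348, -0.0156, 0.1451]
eef_rot: [-179.3, -13.4, -5.1]
contact_force: [-19.1, 2.7, 10.7]
gripper_width: 0.0579
gripper_force: 45.0
```

```bash
python3 f.py
```

```text
F [-18.6    2.7   10.66] M [ 0.46  6.22 -0.15] xc [ 8.6 -0.2  0.1] corner [  9.4  -1.2 117.3] rpy [-179.28  -13.38   -5.11] 32.525
```

Emit:
jog_arm([
  [[-0.1,0,-0.14],0,5],
  [[-0.05,0,0],0,5],
  [[0,0,0],0,5],
  [[0,0,0],0,8.7],
  [[0,0,0],0,8.7],
  [[0,0,0],0,8.7],
  [[0,0,0],0,8.7],
], newtons=20)

```text
time_s: 33.4
tcp_pos: [0.6357, -0.0147, 0.1459]
eef_rot: [-179.2, -13.6, -5.1]
contact_force: [-0.2, -0.1, -0.4]
gripper_width: 0.0865
gripper_force: 0.0
```

```bash
python3 f.py
python3 - <<'E'
from h import *
st();T=T_tool();p=T[:3,3];plan([p+[-.08,.0066,0],p+[-.10,.008,.15]])
E
```

```text
F [-0.38  0.52 -0.46] M [ 0.01  0.79 -0.01] xc [8.9 0.7 0.6] corner [  9.6  -0.4 117.8] rpy [-179.21  -13.54   -5.08] 33.6
t 33.6 j [ 19.1  13.1 -25.9   7.7 -38.6  60.5] p [ 0.6352 -0.0148  0.1456] rpy [-179.21  -13.54   -5.08]
lean 13.57 az -1.7 yslope -0.77 r,az 0.635 -1.3
F [ 0.1 -0.   0. ] w 0.0868 g 0.0
5 [[[-3.9, 0.0, -0.9], 0, 8.7], [[-3.9, 0.0, -0.9], 0, 8.7], [[0.5, -0.0, -5.0], 0, 8.7], [[0.5, -0.0, -5.0], 0, 8.7], [[0.5, -0.0, -5.0], 0, 8.7]]
```

Emit:
jog_arm([
  [[-1.5,0,-0.35],0,8.7],
  [[-3.2,0,-0.75],0,8.7],
  [[-3.2,0,-0.75],0,8.7],
  [[-2,0,-4.5],0,8.7],
  [[-2,0,-5.0],0,8.7],
  [[-3,0,-5.0],0,8.7],
  [[-3,0,-5.0],0,8.7],
  [[0,0,0],0,8.7],
])

```text
time_s: 34.6
tcp_pos: [0.4107, 0.0024, 0.3151]
eef_rot: [-178.9, -14.0, -5.0]
contact_force: [0.6, -0.1, -0.0]
gripper_width: 0.0873
gripper_force: 0.0
```

Run:
```python
from h import *
st()
ims=[]
for n,(a,b,c0,d) in(('scene',(190,320,200,360)),('side',(110,240,260,420))):
    c=shot(n)
    for nm,h0,h1 in(('g',50,88),('o',5,14)):
      for ce,A,m in blobs(c,h0,h1,100,45,20):
        q=onplane(c,ce,.2)[0]
        if .5<q[0]<.72 and abs(q[1])<.25: print(n,nm,ce.round(1),A,'captop',onplane(c,ce,.205)[0].round(4))
    ims.append(cv2.resize(c['pixels'][a:b,c0:d],(398,323),interpolation=cv2.INTER_CUBIC))
    Rc=R.from_euler('z',-4.7,degrees=True).as_matrix();print('exp cap',proj(c,np.array([.648,-.0165,.206])+Rc@[.006,0,0]))
cv2.imwrite('pics/end.png',np.hstack(ims))
```

```text
t 34.6 j [ 36.9 -19.4 -33.7   9.3 -64.8  45. ] p [0.4107 0.0024 0.3151] rpy [-178.87  -13.97   -5.04]
lean 14.01 az -0.4 yslope -1.1 r,az 0.411 0.3
F [ 0.6 -0.1 -0. ] w 0.0873 g 0.0
scene g [280.9 252. ] 241 captop [ 0.5806 -0.0374  0.205 ]
scene g [313.8 249.9] 78 captop [ 0.648  -0.0038  0.205 ]
scene g [308.9 259.9] 107 captop [ 0.6454 -0.0299  0.205 ]
scene o [258.8 296.3] 303 captop [ 0.5717 -0.1479  0.205 ]
scene o [324.1 302.7] 402 captop [ 0.7066 -0.1057  0.205 ]
scene o [287.8 304. ] 279 captop [ 0.6353 -0.1385  0.205 ]
exp cap [[314.46792133 256.05421465]]
side g [336.7 161.4] 23 captop [ 0.6434 -0.0047  0.205 ]
side g [343.5 167.7] 51 captop [ 0.644 -0.03   0.205]
side g [310.8 201.5] 176 captop [ 0.5146 -0.0752  0.205 ]
side o [371.8 200.1] 360 captop [ 0.6328 -0.1422  0.205 ]
side o [338.9 237.7] 264 captop [ 0.5058 -0.1847  0.205 ]
exp cap [[343.39578626 162.60335755]]
```

View pics/end.png

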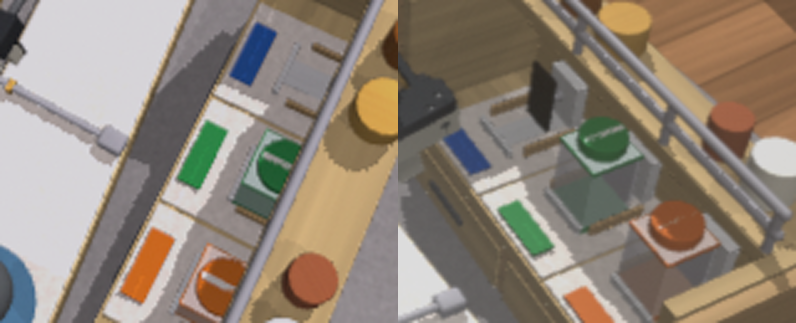

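The end view shows the green-capped canister upright in the green-tagged bay behind its lip. It stands just like the orange one, with the cap at side pixel (341,165), and the gripper is clear. Handing in.

```bash
python3 -c "
from plant import *
print(close_job())"
```

```text
the job is handed in; nothing more can be done
None
```

The yerbera is in the green-tagged bay, released, upright and behind its lip in the last pictures. I handed the job in at about 35 s, but the hand-in returned no verdict. While pressing back, the gripper touched the overhanging board's edge with an estimated 5 N.

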